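# Clamp a tube with the slip-clutch thumbscrew

### The job

Take the one long white tube from the rack and lay it in the clamp, resting flat on both saddles between the fixed fence and the jaw and centred along its length, and let go of it. Then turn the clamp's winged thumbscrew clockwise until its drag clutch slips for the first time, feeling for it: stop at once, within about an eighth of a turn of slipping, let go, and leave the tube gripped. Never force the tube hard against the fence, and leave everything else on the bench where it is.

Things in the scene. Friction and masses are not known exactly. Their poses are not given: they have to be found in the camera images.
- tube: the long white tube, 150 mm long, 18 mm outside diameter, 60 g, lying level. Origin at its middle on its axis, its y axis along it. It starts in one of the rack's three slots, tube axis 39 mm above the bench
- rack: white fixed plastic rack, 190 x 130 mm (x, y), origin centre of underside. Two combs 16 mm thick at y = -36 and +36 mm carry tubes lying along y in three slots 22 mm wide at x = -60, 0, +60 mm; slot floors 30 mm, comb tops 38 mm high. Between the combs is only a 6 mm plate, so tubes are gripped at their middle
- fixture: the clamp, fixed on the bench: aluminium base 20 mm high, 160 mm wide (y), from x = -160 to +30 mm. Origin on the bench under the axis of a tube clamped along y. Two saddles at y = -52 and +52 mm, 30 mm wide, tops 40 mm high. The jaw, on the -x side, is two steel pads over the saddles with upright faces, tops 57 mm high, on one slide that closes towards +x; how far it is open is not measured
- nest (a point): point at the level of the saddle tops (40 mm high) under the axis of a clamped tube, midway between the saddles; axes as the fixture. A seated tube's axis is 9 mm above it. With the jaw open the free gap (23 to 27.5 mm) has its middle 2.5 to 4.5 mm to the -x side. For |y| < 37 mm, x -75 to +25 mm, nothing is over 34 mm high: room for fingers holding the tube's middle
- fence: the fixed fence: two steel blocks at y = -52 and +52 mm, upright faces towards -x at x = +9 mm, top 56 mm high. Origin and axes as the fixture
- cap: thumbscrew's black cap on a 40 mm high block at fixture x = -115 mm, y = 0: flange 32 mm wide, 6 mm thick, and on it an upright wing 44 mm long (cap's x), 10 mm thick (y). Origin on the turning axis under the flange, 48 mm above the bench; wing top 32 mm above the origin. Grip the wing across its thickness from above, fingertips 7 mm or more above the origin
- wing (a point): middle of the wing, on the turning axis, 20 mm above the cap's origin, axes as the cap. Clockwise from above closes the jaw: 1 to 1.9 rad bring it to the tube. The wing is sprung (1.5 N m per rad) on the clutch and springs back when let go. Running free it takes 0.1 to 0.2 N m; against the tube this climbs in 0.1 to 0.4 rad to 0.3 N m and stays there: the clutch slips, the screw stands
- pin_top (a point): centre of the top of the clutch's telltale, a steel pin 6 mm thick in the middle of the wing. Its z in the cap's frame is 34 mm before any slip and grows by 1 mm for each radian that the clutch has slipped clockwise on the screw: too little to be read well from a noisy pose
- short_a: 110 mm tube, same 18 mm diameter as the long one; leave where it is. Origin at its middle, y along it
- short_b: the other 110 mm tube, alike; leave where it is
- ring_gauge: loose steel ring, 44 mm outside, 14 mm high; leave alone. Origin centre of underside
- plug_gauge: loose dark steel plug standing upright, 24 mm foot, 47 mm high; leave alone. Origin centre of underside
- bottle: clear plastic bottle, 60 mm wide, 150 mm high; leave alone. Origin centre of underside
- jar: small glass jar, 52 mm wide, 60 mm high; leave alone. Origin centre of underside
- driver: screwdriver 170 mm long lying flat; leave alone
Things that resemble listed ones, but are neither listed nor needed, are in the scene too. Leave any orange look-alike of the tube alone. Leave any purple look-alike of the fixture alone.

How it is judged:
By the outcome, as a careful person would: the job done as asked, in the order asked, and still so for the second after the job is handed in, with the robot touching nothing.
It also fails if it takes over 67 s, if anything falls off the work surface, if the arm or the gripper's body presses on something with over 40 N, if the wrist force passes 120 N, or if a joint passes its speed limit or range.

### The arm

A 6-joint arm with a two-finger parallel gripper is mounted at the origin on the work surface. World frame = base frame: x ahead of the robot, y to its left, z up, the work surface at z = 0. Lengths are in m, angles in degrees, forces in N, time in s.
With the tool pointing down it reaches from about 0.375 to 0.975 m from the base axis. Payload 3.8 kg.
Tool frame: the origin (TCP) lies midway between the tips of the shut fingers; the grasp point (between the pads) lies 19 mm behind it; z points along the fingers, y is the direction in which the jaws open and shut (so a half turn about z gives the same grasp; the last joint's range is limited). The gripper opens to 85 mm and grips with 20 to 120 N. Pads are 22 mm wide; open, the fingers measure 114 mm over their backs; the gripper's body (76 mm by 85 mm) begins 54 mm behind the grasp point. The pads swing forward as they close: fully open they stand 13 mm farther back than shut.
Start: joints at [68.417, 15.12, 91.902, -0, 72.978, -2.114], TCP at [0.225, 0.636, 0.231] pointing down, gripper open.
Joint ranges: [-150.88, 150.88], [-54.13, 125.18], [17.81, 147.31], [-75.09, 255.09], [0, 152.58], [-146.25, 146.25]. Speed limits (degrees/s): [147.25, 147.25, 180, 180, 180, 180].

### API

Orientations are given as [roll, pitch, yaw] about the fixed x, y, z axes, in that order (R = Rz(yaw) Ry(pitch) Rx(roll)).
In Python, from plant import telemetry, optics, job gives the robot as it stands.
- The arm moves only by the tool arm_command, never from a script. Its argument "moves" is a list of rows, each a list of 5 numbers: the closure in counts, from 0 (fully open) to 255 (shut), then the shift along the tool's x, y, z in cm, then the turn about the tool's z in rad. In form: [[grip, x, y, z, twist], ...]. A call has 1 to 5 rows; each row shifts and turns the commanded pose from where the row before left it, along the tool's axes as they then stand; what a row does not reach is not made up. A row lasts 1/12 s, in which the tool goes at most 41.7 mm and 7.16 degrees, less where a joint would pass 70% of its speed; a pose out of reach is approached as far as the arm can. A call with a gripper value outside its range is refused whole. The fingers move at their own pace and stop on an object; "squeeze" is the grip in N (left out, the last holds). Time passes only in rows, so rows that do not move let the fingers close. It gives the time, the measured TCP pose, the force and the opening at its end, in the units of the state.
- telemetry.state(): the state, without advancing time (a new reading comes with each control period).
- optics.read_camera(name): name is "scene" or "top"; returns (picture, depth): 480x640x3 uint8, red, green, blue; 480x640 float32, m along the optical axis (not along the pixel's ray), 0 where there is no reading.
- optics.camera_model(name): a dict with "vertical_fov" (degrees; the focal length in pixels is half the picture's height over the tangent of half this angle, whatever the lens; pixels are square), "cx", "cy" (the principal point, pixels), "distortion" ([k1, k2, p1, p2, k3] as OpenCV has them; the pictures are not rectified), "cam_to_world" (4x4, takes a point from camera to world coordinates). Camera axes: x right, y down, z forward; pixel columns grow to the right and rows downward; lengths in m; the calibration is good to about 2 mm. A picture is of the moment at which its call begins. camera_model takes no time and is no camera call.
- job.job_done(): hands the job in, once; it reports no verdict.
Trained networks look in the newest picture that a camera, given by its name, has taken for a name from the list of things; names that differ only in an ending like _2 or _b are one class to them, and where a whole thing is asked for, a point or a joint stands for the part that bears it (a point fixed in the world has none). Each returns a list of dicts, best first, with "score" (0 to 1); they miss things now and then, are a little off and sometimes report something else, mostly with a low value. They report only what shows in the picture. A call takes as long as a camera call. They do not tell look-alikes from the thing itself.
- optics.search_frame(target, camera): "bbox" ([left, top, right, bottom] in pixels, round what is visible of it).
The state is a dict: "time_s": time; "joint_positions": joint angles; "qd": joint speeds; "joint_torque": joint torques, N m; "position": TCP position; "orientation": TCP orientation; "force": force on the tool from outside, world axes, zero at the start; "ft_torque": the same for the moment, N m; "gripper_width": opening from 0.0 (shut) to 1.0 (fully open).
Only numpy, scipy, OpenCV 4.12 (cv2) and the standard library are available. Lean on these libraries where they do the work, as an engineer would, in place of code of your own. Each camera call takes 0.05 s, during which the arm holds its last target.

## Working session

There is one attempt and no reset: what is moved stays moved. The work goes in short steps, Python scripts to look and compute and a tool call to move; the robot and the scene stay as the last step left them, time stands still between calls to the robot, and variables do not carry over. Pictures are saved under pics/ and viewed, and the job is handed in when it is done.

Besides the shell and the picture viewer there is one more tool, called after "Emit:" as name([rows], argument=value, ...), one row to a line, values as JSON. arm_command: Moves the arm, as the interface text tells. Its arguments: {"type":"object","properties":{"moves":{"type":"array"},"squeeze":{"type":"number"}},"required":["moves"]}

```bash
ls; mkdir -p pics; cat > h.py <<'E'
import numpy as np, cv2
from plant import telemetry, optics, job
def K(n):
    m=optics.camera_model(n); f=240/np.tan(np.radians(m["vertical_fov"])/2)
    return np.array([[f,0,m["cx"]],[0,f,m["cy"]],[0,0,1]]),np.array(m["distortion"],float),np.array(m["cam_to_world"])
def cloud(n,D):
    k,d,T=K(n); v,u=np.mgrid[0:480,0:640]
    p=cv2.undistortPoints(np.stack([u,v],-1).reshape(-1,1,2).astype(np.float64),k,d).reshape(480,640,2)
    P=np.concatenate([p*D[...,None],D[...,None]],-1)
    return P@T[:3,:3].T+T[:3,3]
def ray(n,uv,z):
    k,d,T=K(n); p=cv2.undistortPoints(np.array(uv,float).reshape(-1,1,2),k,d).reshape(-1,2)
    r=np.c_[p,np.ones(len(p))]@T[:3,:3].T
    return T[:3,3]+r*((z-T[2,3])/r[:,2])[:,None]
def proj(n,P):
    k,d,T=K(n); R=T[:3,:3].T
    return cv2.projectPoints(np.array(P,float).reshape(-1,3),cv2.Rodrigues(R)[0],-R@T[:3,3],k,d)[0].reshape(-1,2)
def snap(n,name):
    I,D=optics.read_camera(n); np.savez(f"{name}.npz",I=I,D=D); cv2.imwrite(f"pics/{name}.png",I[...,::-1]); return I,D
E
python3 - <<'E'
from h import *
for n in("scene","top"):
    snap(n,n+"1")
    m=optics.camera_model(n);print(n,m["vertical_fov"],m["distortion"],np.round(m["cam_to_world"],3))
    for t in("tube","rack","fixture","fence","cap"):
        print(t,[(np.round(x["bbox"]).tolist(),round(x["score"],2)) for x in optics.search_frame(t,n)][:4])
print(telemetry.state())
E
```

```text
pics
scene 54.523075381094195 [-0.12151304  0.          0.          0.          0.        ] [[-0.079  0.598 -0.797  1.289]
 [ 0.997  0.043 -0.066  0.068]
 [-0.005 -0.8   -0.6    0.66 ]
 [ 0.     0.     0.     1.   ]]
tube [([114.0, 317.0, 179.0, 374.0], 0.69), ([187.0, 272.0, 262.0, 282.0], 0.63)]
rack [([195.0, 237.0, 266.0, 303.0], 0.9)]
fixture [([390.0, 216.0, 474.0, 303.0], 0.93), ([445.0, 162.0, 509.0, 225.0], 0.79)]
fence [([399.0, 266.0, 466.0, 298.0], 0.81), ([452.0, 196.0, 510.0, 218.0], 0.6)]
cap [([478.0, 165.0, 485.0, 177.0], 0.41)]
top 53.07084098759006 [-0.00323881  0.          0.          0.          0.        ] [[ 0.025 -0.998  0.06   0.438]
 [-0.999 -0.027 -0.024  0.014]
 [ 0.025 -0.06  -0.998  1.165]
 [ 0.     0.     0.     1.   ]]
tube [([365.0, 194.0, 428.0, 208.0], 0.98), ([421.0, 113.0, 458.0, 169.0], 0.91)]
rack [([370.0, 184.0, 428.0, 267.0], 0.56)]
fixture [([170.0, 192.0, 255.0, 286.0], 0.93), ([103.0, 321.0, 186.0, 407.0], 0.61)]
fence [([191.0, 194.0, 249.0, 218.0], 0.78), ([117.0, 322.0, 179.0, 344.0], 0.56)]
cap [([194.0, 253.0, 206.0, 267.0], 0.69), ([132.0, 381.0, 142.0, 400.0], 0.59), ([377.0, 242.0, 426.0, 257.0], 0.55)]
{'time_s': 0.6, 'joint_positions': array([ 6.84179672e+01,  1.51166429e+01,  9.19010415e+01, -1.11777078e-03,
        7.29762593e+01, -2.11555914e+00]), 'qd': array([-0.02628505, -0.03559585, -0.00416772,  0.01429947, -0.04765075,
       -0.03667335]), 'joint_torque': array([-1.15785253e-03, -5.14643097e+01, -3.67455983e+01, -1.68360989e-04,
        1.30222579e-03, -1.28962415e-05]), 'position': array([0.22497623, 0.63642224, 0.23133655]), 'orientation': array([1.79993987e+02, 1.29167003e-03, 1.60533853e+02]), 'force': array([0.26881743, 0.22412278, 0.72029165]), 'ft_torque': array([-0.03336115,  0.00232891, -0.01260351]), 'gripper_width': 0.9990098924362897}
```

View pics/scene1.png

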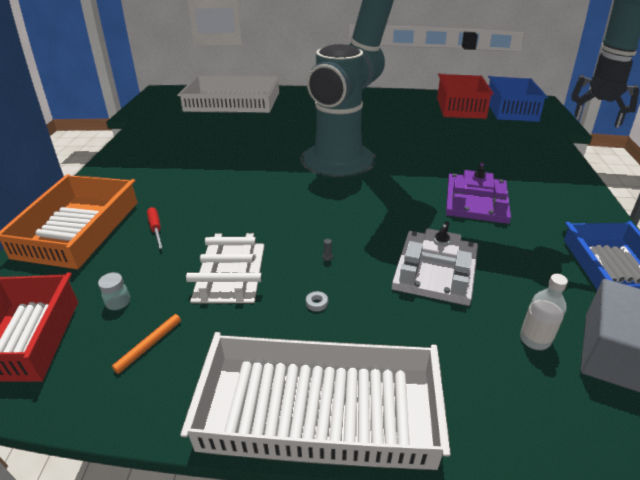

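View pics/top1.png

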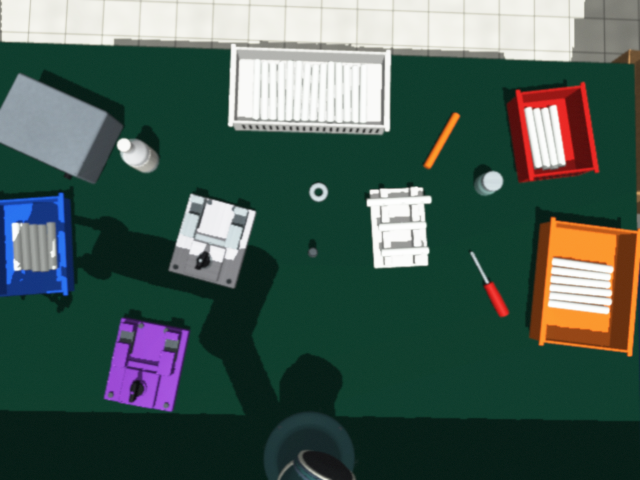

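```bash
python3 - <<'E'
from h import *
for n,b in (("top",(160,180,270,295)),("top",(355,175,440,275)),("scene",(380,205,485,310)),("scene",(180,225,275,310))):
    Z=np.load(n+"1.npz");I=Z["I"][b[1]:b[3],b[0]:b[2]]
    s=5
    cv2.imwrite(f"pics/c_{n}_{b[0]}.png",cv2.resize(I,None,fx=s,fy=s,interpolation=cv2.INTER_CUBIC)[...,::-1])
for n in("top","scene"):
    Z=np.load(n+"1.npz");C=cloud(n,Z["D"]);
    np.save(n+"C.npy",C)
    # tube / rack region
    z=C[...,2]; 
    print(n, "bench", np.median(z[300:310,300:400]))
C=np.load("topC.npy")
np.set_printoptions(linewidth=250,precision=0,suppress=True)
print((C[186:212:2,360:434:3,2]*1000))
print((C[186:290:4,168:260:4,2]*1000))
E
```

```text
top bench 0.0008876739717352811
scene bench 0.0004866838572878396
[[   3.   -2.   -1.    1.    3.    2.   -2.    2.    3.    3.   -1.    5.    1.   -4.    2.    0.   -3.    2.    5.    2.    2.    4.    3.    3.    4.]
 [  -1.   -0.    3.    2.    1.    0.    1.    4.   -1.    1.    2.   -0.    0.    3.    9.    2.    8.   39.   39.    6.    7.    2.   -1.   -0.   -2.]
 [   1.   -1.    6.    3.    7.    5.    4.   40.   40.    6.    8.    5.    4.    8.    3.   10.   18.   40.   38.    8.    3.    2.    4.    1.    1.]
 [  -2.    1.    4.    5.    5.    7.    9.   40.   41.    7.    5.    7.    7.    3.    4.    5.   19.   39.   38.    3.    7.    4.    3.   -0.   -1.]
 [  -0.    1.    7.    1.    4.   11.   10.   34.   40. 1165.    9. 1165.    7.    8.    3.    8.   15.   42.   40.    5.    9.    4.    2.   -0.   -2.]
 [   4.   -0.   -3.   -0.    8.    7.    7.   39.   37.   10.    5.    8.    7.    7.    3.    7.   40.   43.   46.   46.   46.   48.   48.   49.   -5.]
 [   1.   -1.    3.   45.   46.   45.   46.   42.   46.   52.   47.   46.   49.   47.   45.   48.   47.   49.   45. 
[... 3922 characters left out ...]
1.   23.   20.   22.   40.   46.   43.   42.   40.   45.   40.   41.   44.   25.   25.   18.   22.   21.    7.    1.    2.   -1.   -0.]
 [  -4.   -0.    3.   -1.   21.   18.   40.   39.   40.   40.   40.   41.   43.   24.   24.   21.   24.   18.    2.    0.    3.    0.   -2.]
 [  -4.   -1.    2.    2.    4.    0.    1.    1.   28.   39.   37.   42.   40.   21.   21.   20.   21.   13.   -2.    1.   -3.   -0.   -0.]
 [   3.    2.   -0.    2.   -2.    4.   -3.    2.    0.    3.    2.   20.   23.   23.   19.   27.   21.    3.   -1.    6.    2.    4.    2.]
 [   0.    2.   -3.    1.   -0.    1.    4.    3.    1.   -1.    3.    1.    4.   -1.    4.   19.   23.    1.    2.    3.    1.    0.   -1.]]
```

```bash
python3 - <<'E'
import cv2,numpy as np
a=[cv2.imread(f"pics/{x}.png") for x in("c_top_160","c_scene_380")]
for i,n in zip(a,("za","zb")): print(i.shape)
h=max(x.shape[0] for x in a)
o=np.hstack([cv2.copyMakeBorder(x,0,h-x.shape[0],0,0,0) for x in a]);print(o.shape)
cv2.imwrite("pics/zz.png",cv2.resize(o,(800,int(o.shape[0]*800/o.shape[1]))))
E
```

```text
(575, 550, 3)
(525, 525, 3)
(575, 1075, 3)
```

View pics/c_top_160.png

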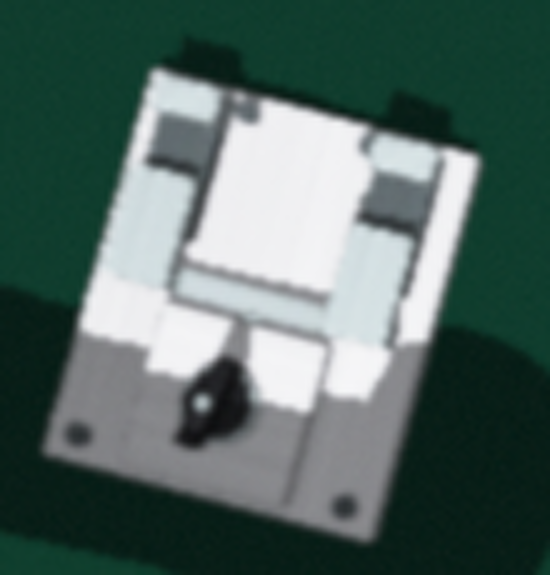

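View pics/c_top_355.png

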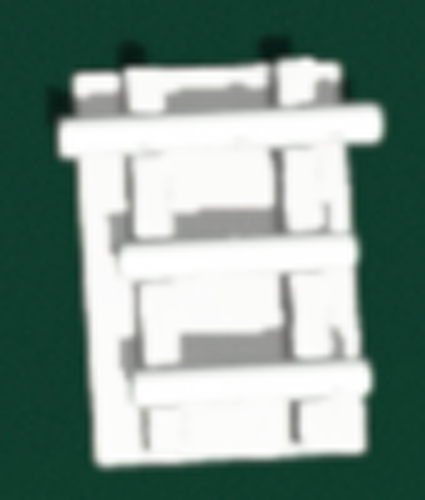

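View pics/c_scene_380.png

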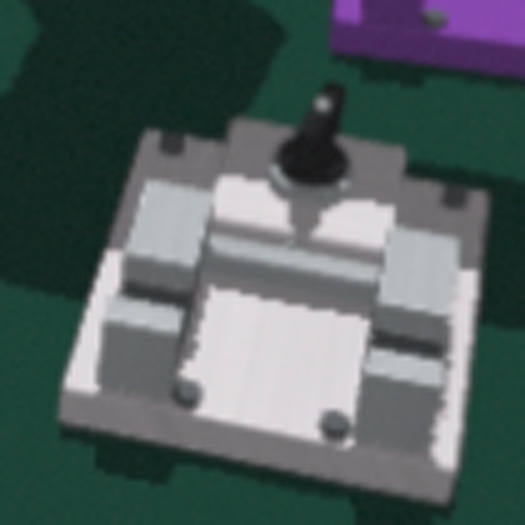

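```bash
cat > fix.py <<'E'
from h import *
from scipy.optimize import least_squares
def tr(p,P):
    c,s=np.cos(p[2]),np.sin(p[2]); P=np.array(P,float)/1000
    return np.c_[p[0]+c*P[:,0]-s*P[:,1],p[1]+s*P[:,0]+c*P[:,1],P[:,2]]
obs={"top":([(152,68),(480,155),(375,543),(45,455)],(160,180)),
"scene":([(452,468),(68,388),(150,130),(488,190)],(380,205))}
M=[(30,80,20),(30,-80,20),(-160,-80,20),(-160,80,20)]
if __name__=="__main__":
    def uv(n): return (np.array(obs[n][0],float)+.5)/5-.5+np.array(obs[n][1])
    for ns in (("top",),("scene",),("top","scene")):
        f=lambda p:np.concatenate([(proj(n,tr(p,M))-uv(n)).ravel() for n in ns])
        r=least_squares(f,[.5,.2,0]);print(ns,r.x[:2]*1000,np.degrees(r.x[2]),np.round(r.fun,1))
    p=r.x
    print(r.x)
    rect=lambda x0,x1,y0,y1,z:[(x0,y0,z),(x1,y0,z),(x1,y1,z),(x0,y1,z)]
    R=[M]+[rect(9,24,s*52-15,s*52+15,56) for s in(1,-1)]+[rect(-20,9,s*52-15,s*52+15,40) for s in(1,-1)]
    for n in obs:
        ox,oy=obs[n][1];I=cv2.imread(f"pics/c_{n}_{ox}.png")
        for q in R: 
            u=(proj(n,tr(p,q))-[ox,oy]+.5)*5-.5
            cv2.polylines(I,[np.round(u).astype(int)],True,(0,0,255))
        u=(proj(n,tr(p,[(-115,0,54),(-115,0,80)]))-[ox,oy]+.5)*5-.5
        cv2.polylines(I,[np.round(u).astype(int)],True,(0,255,255))
        cv2.imwrite(f"pics/ov_{n}.png",I)
E
python3 fix.py
```

```text
('top',) [569.44996502 227.79868996] -13.190150510822233 [ 0.4  0.3 -0.3 -0.  -0.3 -0.4  0.1  0.1]
('scene',) [567.80121655 228.26331868] -13.961670815074449 [ 1.2  0.3 -1.2 -0.3 -0.7 -0.6  0.6  0.2]
('top', 'scene') [568.92392105 228.0120196 ] -13.54525423508532 [ 0.4  0.4 -0.3  0.4 -0.8 -0.1 -0.3  0.   1.3  0.5 -1.2  0.3 -1.3 -0.3
  0.1  0.2]
[ 0.56892392  0.22801202 -0.23640928]
```

View pics/ov_top.png

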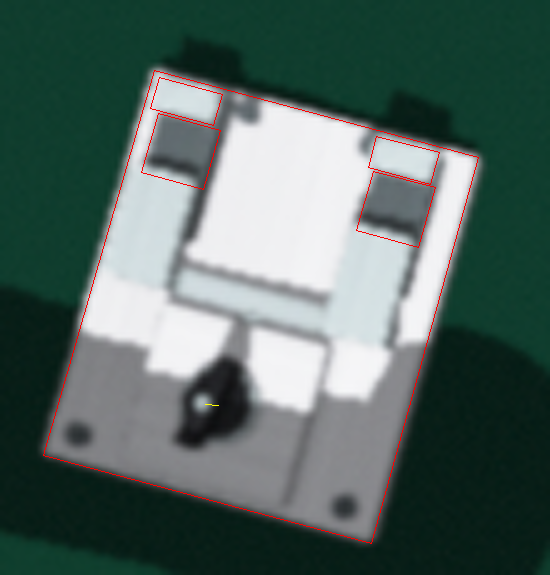

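View pics/ov_scene.png

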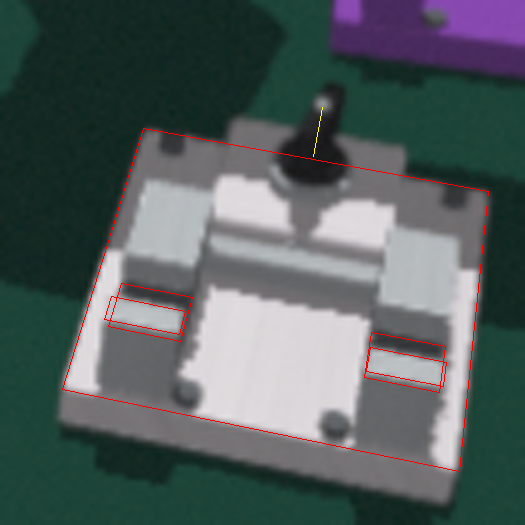

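View pics/c_scene_180.png

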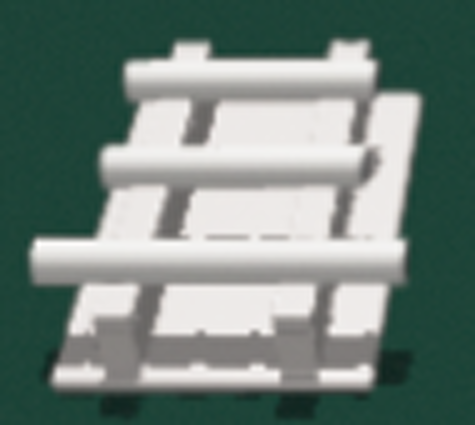

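```bash
python3 - <<'E'
from h import *
uv=(np.array([(58,138.5),(383,122)])+.5)/5-.5+[355,175]
a,b=ray("top",uv,.039);print(a,b,np.linalg.norm(a-b),(a+b)/2,np.degrees(np.arctan2(a[0]-b[0],a[1]-b[1])))
for n in("top","scene"):
    C=np.load(n+"C.npy");c=(a+b)/2
    m=(C[...,2]>.041)&(C[...,2]<.056)&(abs(C[...,0]-c[0])<.03)&(abs(C[...,1]-c[1])<.1)
    q=C[m];l=cv2.fitLine(q[:,:2].astype(np.float32),cv2.DIST_HUBER,0,.01,.01).ravel()
    d=l[:2]*np.sign(l[1]);t=(q[:,:2]-l[2:])@d
    print(n,len(q),l,np.degrees(np.arctan2(d[0],d[1])),t.min(),t.max(),l[2:]+d*(np.percentile(t,.5)+np.percentile(t,99.5))/2,np.percentile(q[:,2],90))
E
```

```text
[ 0.6051241  -0.11975137  0.039     ] [ 0.61749256 -0.27434963  0.039     ] 0.15509223588237836 [ 0.61130833 -0.1970505   0.039     ] -4.5741409783848
top 499 [ 0.07469992 -0.99720603  0.6109116  -0.19350597] -4.283981 -0.07662253758053858 0.07454533454044798 [ 0.61098554 -0.1944929 ] 0.05021539323135031
scene 504 [ 0.08867387 -0.9960607   0.6139369  -0.18888578] -5.0873203 -0.08162426317502484 0.06959960201339198 [ 0.6144772  -0.19495486] 0.0490696389090002
```

```bash
cat > pl.py <<'E'
from h import *
import sys
# usage pl.py x y z yaw [step_mm]
def plan(t,yaw,step=40.,st=None):
    s=st or telemetry.state(); p=np.array(s["position"]);o=s["orientation"];y=np.radians(o[2])
    dy=(np.radians(yaw)-y+np.pi)%(2*np.pi)-np.pi
    d=np.array(t)-p; n=int(max(np.ceil(np.linalg.norm(d)*1000/step),np.ceil(abs(dy)/.12),1))
    rows=[]
    for i in range(n):
        yy=y
        rel=(np.array(t)-p)/(n-i); 
        tx=np.array([np.cos(yy),np.sin(yy),0]);ty=np.array([np.sin(yy),-np.cos(yy),0])
        r=np.round([100*rel@tx,100*rel@ty,-100*rel[2]],2); w=round(-dy/n,3)
        p=p+(tx*r[0]+ty*r[1])/100+np.array([0,0,-r[2]/100]); y=y-w
        rows.append([*r.tolist(),w])
    for i in range(0,n,5): print(rows[i:i+5])
def show():
    s=telemetry.state();print("t",round(s["time_s"],2),"pos",np.round(s["position"]*1000,1),"rpy",np.round(s["orientation"],2),"F",np.round(s["force"],1),"M",np.round(s["ft_torque"],3),"g",round(s["gripper_width"],3),"q6",round(s["joint_positions"][5],1))
if __name__=="__main__":
    show(); a=list(map(float,sys.argv[1:])); plan(a[:3],a[3],*(a[4:5]))
E
python3 pl.py .612 -.196 .18 94.6
```

```text
t 0.6 pos [225.  636.4 231.3] rpy [179.99   0.   160.53] F [0.3 0.2 0.7] M [-0.033  0.002 -0.013] g 0.999 q6 -2.1
[[-2.79, -2.85, 0.22, np.float64(0.05)], [-2.93, -2.71, 0.22, np.float64(0.05)], [-3.06, -2.56, 0.22, np.float64(0.05)], [-3.19, -2.4, 0.22, np.float64(0.05)], [-3.3, -2.24, 0.22, np.float64(0.05)]]
[[-3.41, -2.07, 0.22, np.float64(0.05)], [-3.51, -1.9, 0.22, np.float64(0.05)], [-3.6, -1.72, 0.22, np.float64(0.05)], [-3.68, -1.54, 0.22, np.float64(0.05)], [-3.76, -1.35, 0.23, np.float64(0.05)]]
[[-3.82, -1.16, 0.22, np.float64(0.05)], [-3.87, -0.97, 0.23, np.float64(0.05)], [-3.92, -0.78, 0.22, np.float64(0.05)], [-3.95, -0.58, 0.23, np.float64(0.05)], [-3.97, -0.38, 0.22, np.float64(0.05)]]
[[-3.99, -0.18, 0.23, np.float64(0.05)], [-3.99, 0.02, 0.22, np.float64(0.05)], [-3.99, 0.21, 0.23, np.float64(0.05)], [-3.97, 0.41, 0.22, np.float64(0.05)], [-3.94, 0.61, 0.23, np.float64(0.05)]]
[[-3.91, 0.81, 0.22, np.float64(0.05)], [-3.86, 1.01, 0.23, np.float64(0.05)], [-3.81, 1.19, 0.22, np.float64(0.05)]]
```

Emit:
arm_command([
  [135, -2.8, -2.85, 0, 0.05],
  [135, -2.95, -2.7, 0, 0.05],
  [135, -3.05, -2.55, 0, 0.05],
  [135, -3.2, -2.4, 0, 0.05],
  [135, -3.3, -2.25, 0, 0.05],
], squeeze=30)

```text
time_s: 1.02
position: [0.3097, 0.4539, 0.2313]
orientation: [180.0, 0.0, 146.1]
force: [0.7, -0.8, -0.1]
gripper_width: 0.472
```

Emit:
arm_command([
  [135, -3.4, -2.05, 0, 0.05],
  [135, -3.5, -1.9, 0, 0.05],
  [135, -3.6, -1.7, 0, 0.05],
  [135, -3.7, -1.55, 0, 0.05],
  [135, -3.75, -1.35, 0, 0.05],
])

```text
time_s: 1.43
position: [0.394, 0.2731, 0.2317]
orientation: [179.9, 0.0, 131.8]
force: [0.4, -0.7, -0.1]
gripper_width: 0.472
```

Emit:
arm_command([
  [135, -3.8, -1.15, 0, 0.05],
  [135, -3.85, -0.95, 0, 0.05],
  [135, -3.9, -0.8, 0, 0.05],
  [135, -3.95, -0.6, 0, 0.05],
  [135, -3.95, -0.4, 0, 0.05],
])

```text
time_s: 1.85
position: [0.4775, 0.0924, 0.2318]
orientation: [179.9, 0.0, 117.4]
force: [0.6, -0.6, -0.3]
gripper_width: 0.471
```

Emit:
arm_command([
  [135, -4, -0.2, 0, 0.05],
  [135, -4, 0, 0, 0.05],
  [135, -4, 0.2, 0, 0.05],
  [135, -4, 0.4, 0, 0.05],
  [135, -3.95, 0.6, 0, 0.05],
])

```text
time_s: 2.27
position: [0.5612, -0.0897, 0.2316]
orientation: [180.0, 0.0, 103.1]
force: [0.8, 1.0, -0.2]
gripper_width: 0.47
```

```bash
python3 pl.py .612 -.196 .12 94.6
```

```text
t 2.27 pos [561.2 -89.7 231.6] rpy [1.7995e+02 1.0000e-02 1.0307e+02] F [ 0.8  1.  -0.2] M [ 0.035 -0.069  0.038] g 0.47 q6 -24.7
[[-2.3, 0.51, 2.23, np.float64(0.03)], [-2.28, 0.58, 2.23, np.float64(0.03)], [-2.27, 0.64, 2.23, np.float64(0.03)], [-2.25, 0.71, 2.24, np.float64(0.03)], [-2.22, 0.78, 2.23, np.float64(0.03)]]
```

Emit:
arm_command([
  [135, -2.3, 0.5, 2.2, 0.03],
  [135, -2.3, 0.6, 2.2, 0.03],
  [135, -2.25, 0.65, 2.2, 0.03],
  [135, -2.25, 0.7, 2.2, 0.03],
  [135, -2.2, 0.8, 2.2, 0.03],
])

```text
time_s: 2.68
position: [0.6124, -0.1949, 0.1204]
orientation: [180.0, 0.0, 94.5]
force: [-0.0, 0.1, 0.2]
gripper_width: 0.472
```

```bash
python3 - <<'E'
from h import *
for n in("top","scene"):
    I,D=snap(n,n+"2"); b=(340,165,450,275) if n=="top" else (160,150,290,310)
    cv2.imwrite(f"pics/d_{n}.png",cv2.resize(I[b[1]:b[3],b[0]:b[2]],None,fx=3.6,fy=3.6,interpolation=cv2.INTER_CUBIC)[...,::-1])
a,b=cv2.imread("pics/d_top.png"),cv2.imread("pics/d_scene.png")
h=max(a.shape[0],b.shape[0]);P=lambda x:cv2.copyMakeBorder(x,0,h-x.shape[0],0,0,0)
cv2.imwrite("pics/d2.png",np.hstack([P(a),P(b)])[:600,:800] if 0 else cv2.resize(np.hstack([P(a),P(b)]),None,fx=.9,fy=.9))
E
python3 pl.py .612 -.196 .08 94.6
```

```text
t 2.78 pos [ 610.1 -195.5  116.3] rpy [-1.7963e+02 -1.1000e-01  9.4460e+01] F [ 0.   0.2 -0.1] M [ 0.018  0.062 -0.01 ] g 0.471 q6 -24.4
[[-0.06, 0.19, 3.63, np.float64(-0.002)]]
```

View pics/d2.png

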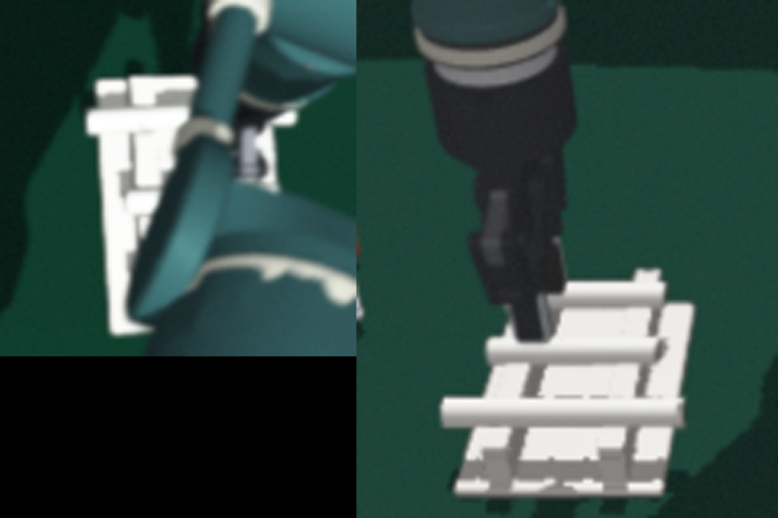

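Emit:
arm_command([
  [135, 0, 0.2, 2.3, 0],
  [135, 0, 0, 2.3, 0],
  [135, 0, 0, 0, 0],
  [135, 0, 0, 0, 0],
])

```text
time_s: 3.12
position: [0.6127, -0.1924, 0.0745]
orientation: [-179.8, -0.1, 94.7]
force: [-0.7, 0.9, 0.6]
gripper_width: 0.471
```

```bash
python3 - <<'E'
from h import *
I,D=snap("scene","scene3");b=(160,150,290,310)
s=telemetry.state();p=s["position"];y=np.radians(s["orientation"][2]);ty=np.array([np.sin(y),-np.cos(y),0])
J=cv2.resize(I[b[1]:b[3],b[0]:b[2]],None,fx=3.6,fy=3.6,interpolation=cv2.INTER_CUBIC)[...,::-1].copy()
for q in (p,p+ty*.02,p-ty*.02,p-[0,0,p[2]-.039]):
    u=(proj("scene",q)[0]-b[:2]+.5)*3.6-.5; cv2.circle(J,tuple(int(x) for x in np.round(u)),3,(0,0,255),1)
cv2.imwrite("pics/s3.png",J)
import pl; pl.show()
E
python3 pl.py .612 -.196 .024 94.6
```

```text
t 3.17 pos [ 614.  -192.9   76. ] rpy [-1.800e+02 -1.000e-02  9.468e+01] F [ 0.3 -0.2  0.3] M [ 0.009 -0.002  0.022] g 0.472 q6 -24.3
t 3.17 pos [ 614.  -192.9   76. ] rpy [-1.800e+02 -1.000e-02  9.468e+01] F [ 0.3 -0.2  0.3] M [ 0.009 -0.002  0.022] g 0.472 q6 -24.3
[[-0.15, -0.11, 2.6, np.float64(0.001)], [-0.14, -0.11, 2.6, np.float64(0.001)]]
```

View pics/s3.png

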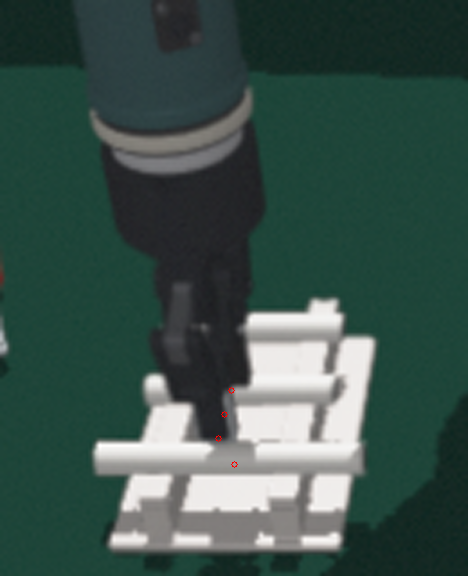

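Emit:
arm_command([
  [135, 0.3, -0.15, 2.0, 0],
  [135, 0, 0, 2.0, 0],
  [135, 0, 0, 1.2, 0],
  [135, 0, 0, 0, 0],
])

```text
time_s: 3.5
position: [0.6109, -0.1897, 0.022]
orientation: [-179.8, -0.1, 94.7]
force: [-1.1, 0.2, -2.1]
gripper_width: 0.471
```

```bash
python3 pl.py .612 -.196 .024 94.6
```

```text
t 3.5 pos [ 610.9 -189.7   22. ] rpy [-1.7985e+02 -7.0000e-02  9.4670e+01] F [-1.1  0.2 -2.1] M [0.041 0.043 0.02 ] g 0.471 q6 -24.1
[[-0.63, 0.06, -0.2, np.float64(0.001)]]
```

Emit:
arm_command([
  [135, -0.6, 0, -0.2, 0],
  [135, 0, 0, 0, 0],
  [135, 0, 0, 0, 0],
])

```text
time_s: 3.75
position: [0.6145, -0.1975, 0.0275]
orientation: [179.8, 0.1, 94.6]
force: [-0.1, 0.4, 0.4]
gripper_width: 0.471
```

Emit:
arm_command([
  [255, 0, 0, 0, 0],
  [255, 0, 0, 0, 0],
  [255, 0, 0, 0, 0],
  [255, 0, 0, 0, 0],
  [255, 0, 0, 0, 0],
], squeeze=35)

```text
time_s: 4.17
position: [0.6126, -0.1969, 0.0265]
orientation: [-180.0, 0.0, 94.6]
force: [-3.3, 0.2, 5.9]
gripper_width: 0.199
```

```bash
python3 pl.py .612 -.196 .1 94.6
```

```text
t 4.17 pos [ 612.6 -196.9   26.5] rpy [-1.7999e+02  4.0000e-02  9.4650e+01] F [-3.3  0.2  5.9] M [-0.116  0.509  0.051] g 0.199 q6 -24.6
[[0.05, -0.03, -3.67, np.float64(0.0)], [0.04, -0.03, -3.68, np.float64(0.0)]]
```

Emit:
arm_command([
  [255, 0, 0, -0.5, 0],
  [255, 0, 0, -1.5, 0],
  [255, 0, 0, -2.5, 0],
  [255, 0, 0, -2.5, 0],
  [255, 0, 0, 0, 0],
])

```text
time_s: 4.58
position: [0.6168, -0.1977, 0.1016]
orientation: [179.5, 0.2, 94.6]
force: [1.6, -0.1, -0.2]
gripper_width: 0.191
```

```bash
python3 - <<'E'
from h import *
import pl
I,D=snap("scene","scene4");b=(160,130,290,310)
J=cv2.resize(I[b[1]:b[3],b[0]:b[2]],None,fx=3.2,fy=3.2,interpolation=cv2.INTER_CUBIC)[...,::-1].copy()
cv2.imwrite("pics/s4.png",J);pl.show()
E
```

```text
t 4.63 pos [ 615.8 -197.4   99.4] rpy [179.59   0.18  94.64] F [ 0.5  0.5 -0.3] M [0.019 0.065 0.005] g 0.191 q6 -24.6
```

View pics/s4.png

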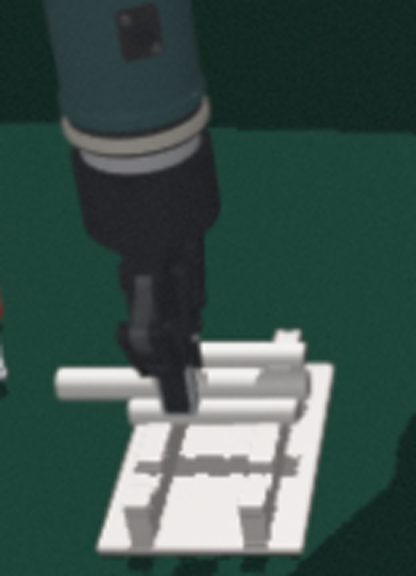

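```bash
python3 pl.py .566 .229 .13 76.6
```

```text
t 4.63 pos [ 615.8 -197.4   99.4] rpy [179.59   0.18  94.64] F [ 0.5  0.5 -0.3] M [0.019 0.065 0.005] g 0.191 q6 -24.6
[[3.9, -0.14, -0.28, np.float64(0.029)], [3.89, -0.25, -0.28, np.float64(0.029)], [3.89, -0.36, -0.28, np.float64(0.029)], [3.87, -0.48, -0.28, np.float64(0.029)], [3.86, -0.59, -0.28, np.float64(0.029)]]
[[3.84, -0.7, -0.28, np.float64(0.029)], [3.82, -0.81, -0.28, np.float64(0.029)], [3.79, -0.92, -0.27, np.float64(0.029)], [3.77, -1.03, -0.28, np.float64(0.029)], [3.73, -1.14, -0.27, np.float64(0.029)]]
[[3.7, -1.24, -0.28, np.float64(0.029)]]
```

Emit:
arm_command([
  [255, 2, 0, -1.0, 0],
  [255, 3.9, -0.2, -1.0, 0.03],
  [255, 3.9, -0.3, -0.5, 0.03],
  [255, 3.9, -0.4, 0, 0.03],
  [255, 3.9, -0.5, 0, 0.03],
])

```text
time_s: 5.05
position: [0.5906, -0.0196, 0.1196]
orientation: [-180.0, -0.0, 87.6]
force: [0.1, -0.4, -1.5]
gripper_width: 0.19
```

Emit:
arm_command([
  [255, 3.8, -0.6, 0, 0.03],
  [255, 3.8, -0.7, 0, 0.03],
  [255, 3.8, -0.9, 0, 0.03],
  [255, 3.8, -1.0, 0, 0.03],
  [255, 3.7, -1.2, 0, 0.03],
])

```text
time_s: 5.47
position: [0.5651, 0.1734, 0.119]
orientation: [-179.9, 0.0, 79.1]
force: [0.2, -0.4, -1.4]
gripper_width: 0.198
```

```bash
python3 pl.py .566 .229 .13 76.6
```

```text
t 5.47 pos [565.1 173.4 119. ] rpy [-1.7991e+02  3.0000e-02  7.9080e+01] F [ 0.2 -0.4 -1.4] M [ 0.016  0.004 -0.032] g 0.198 q6 25.6
[[2.74, -0.48, -0.55, np.float64(0.022)], [2.73, -0.54, -0.55, np.float64(0.022)]]
```

Emit:
arm_command([
  [255, 2.7, -0.5, 0.5, 0.022],
  [255, 2.7, -0.5, 0.9, 0.022],
  [255, 0, 0, 0, 0],
  [255, 0, 0, 0, 0],
  [255, 0, 0, 0, 0],
])

```text
time_s: 5.88
position: [0.5665, 0.2261, 0.1051]
orientation: [-179.9, 0.1, 76.7]
force: [0.3, -0.2, -1.2]
gripper_width: 0.193
```

```bash
python3 - <<'E'
from h import *
import pl
pl.show()
for n,b in(("scene",(370,120,500,310)),("top",(150,170,270,300))):
    I,D=snap(n,n+"5")
    J=cv2.resize(I[b[1]:b[3],b[0]:b[2]],None,fx=4,fy=4,interpolation=cv2.INTER_CUBIC)[...,::-1][:600].copy() if n=="top" else cv2.resize(I[b[1]+50:b[3],b[0]:b[2]],None,fx=4,fy=4,interpolation=cv2.INTER_CUBIC)[...,::-1]
    cv2.imwrite(f"pics/{n}5z.png",J)
pl.show()
E
```

```text
t 5.88 pos [566.5 226.1 105.1] rpy [-1.799e+02  9.000e-02  7.671e+01] F [ 0.3 -0.2 -1.2] M [ 0.03  -0.061 -0.009] g 0.193 q6 32.7
t 5.98 pos [567.2 225.4 105.9] rpy [-1.7997e+02  4.0000e-02  7.6600e+01] F [-0.1  0.2  0. ] M [ 0.013 -0.033  0.034] g 0.191 q6 32.8
```

View pics/scene5z.png

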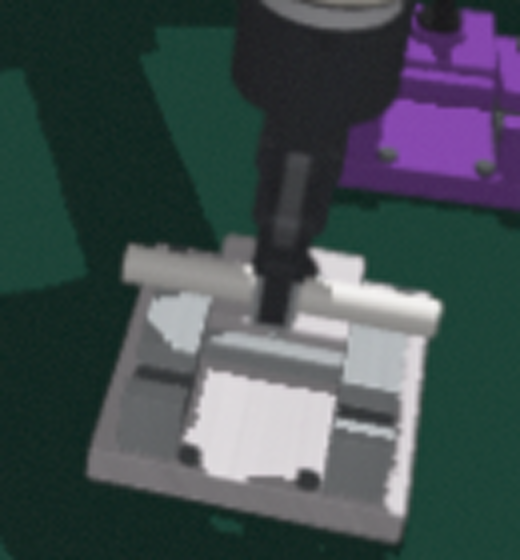

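View pics/top5z.png

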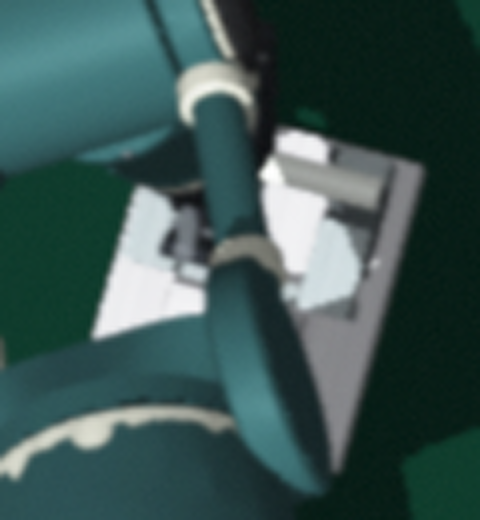

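```bash
python3 - <<'E'
from h import *
from fix import tr
F=lambda a:(np.array(a,float)+.5)/4-.5
s=F([(126,264),(438,317)])+[370,170]; t=F([(386,187)])+[150,170]
for z in(.114,.118,.122):
    a,b=ray("scene",s,z);c=ray("top",t,z)[0]
    print(z,a,b,"L",np.linalg.norm(a-b),"mid",(a+b)/2,"yaw",np.degrees(np.arctan2(-(b-a)[0],(b-a)[1])),"top end",c)
# depth cloud from both
for n in("scene","top"):
    Z=np.load(n+"5.npz");C=cloud(n,Z["D"]);I=Z["I"].astype(int)
    m=(C[...,2]>.1)&(C[...,2]<.14)&(I.min(-1)>80)&(abs(C[...,0]-.566)<.05)&(abs(C[...,1]-.228)<.1)
    q=C[m]; print(n,len(q),q[:,2].max(),np.percentile(q[:,2],95),q.mean(0))
    l=cv2.fitLine(q[:,:2].astype(np.float32),cv2.DIST_HUBER,0,.01,.01).ravel();d=l[:2]*np.sign(l[1])
    tt=(q[:,:2]-l[2:])@d;print(l,"yaw",np.degrees(np.arctan2(-d[0],d[1])),tt.min(),tt.max(),l[2:]+d*(tt.min()+tt.max())/2)
print(tr([.569,.228,np.radians(-13.4)],[(-3.5,0,0),(-3.5,-75,0),(-3.5,75,0)]))
E
```

```text
0.114 [0.54506662 0.15477322 0.114     ] [0.57701369 0.30295229 0.114     ] L 0.15158381342891333 mid [0.56104016 0.22886276 0.114     ] yaw -12.166612190788888 top end [0.55538739 0.15215076 0.114     ]
0.118 [0.55051589 0.15413543 0.118     ] [0.58222905 0.30122952 0.118     ] L 0.15047390455893636 mid [0.56637247 0.22768248 0.118     ] yaw -12.166612190788904 top end [0.55494229 0.15162491 0.118     ]
0.122 [0.55596517 0.15349764 0.122     ] [0.58744441 0.29950675 0.122     ] L 0.14936399568895936 mid [0.57170479 0.2265022  0.122     ] yaw -12.166612190788877 top end [0.5544972  0.15109906 0.122     ]
scene 675 0.13378841754121584 0.1274960658674847 [0.57204309 0.22690334 0.12175583]
[0.2202549  0.97544235 0.5744458  0.23406853] yaw -12.724004 -0.08401366467973115 0.06612620947203084 [0.57247588 0.22534444]
top 250 0.13327454342690692 0.13024921127276204 [0.55731903 0.18525081 0.12558803]
[0.21504968 0.9766031  0.55731905 0.1852508 ] yaw -12.418442 -0.031199651866975698 0.033203092973434004 [0.55753446 0.18622909]
[[0.56559528 0.22881112 0.        ]
 [0.54821419 0.15585293 0.        ]
 [0.58297638 0.30176931 0.        ]]
```

Emit:
arm_command([
  [255, 0.2, -0.3, 1.5, 0.015],
  [255, 0, 0, 1.5, 0],
  [255, 0, 0, 0.8, 0],
  [255, 0, 0, 0, 0],
  [255, 0, 0, 0, 0],
])

```text
time_s: 6.4
position: [0.5647, 0.2282, 0.0679]
orientation: [-179.9, 0.0, 75.7]
force: [0.4, -0.7, -0.1]
gripper_width: 0.198
```

```bash
python3 - <<'E'
from h import *
import pl
pl.show()
for n,b in(("scene",(370,170,500,310)),("top",(150,170,270,300))):
    I,D=snap(n,n+"6")
    cv2.imwrite(f"pics/{n}6z.png",cv2.resize(I[b[1]:b[3],b[0]:b[2]],None,fx=4.4,fy=4.4,interpolation=cv2.INTER_CUBIC)[...,::-1])
pl.show()
E
```

```text
t 6.4 pos [564.7 228.2  67.9] rpy [-1.7994e+02  4.0000e-02  7.5730e+01] F [ 0.4 -0.7 -0.1] M [-0.029 -0.009  0.05 ] g 0.198 q6 33.9
t 6.5 pos [565.7 228.9  69.2] rpy [ 1.7993e+02 -4.0000e-02  7.5750e+01] F [ 0.3  0.3 -0.4] M [ 0.018 -0.017 -0.031] g 0.197 q6 33.9
```

View pics/scene6z.png

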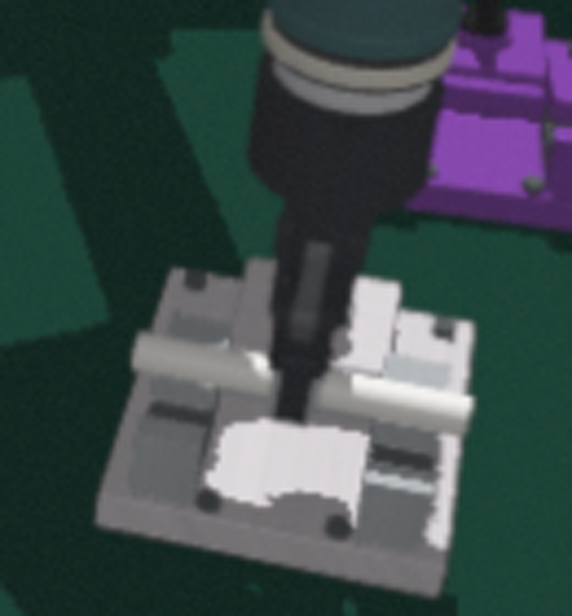

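View pics/top6z.png

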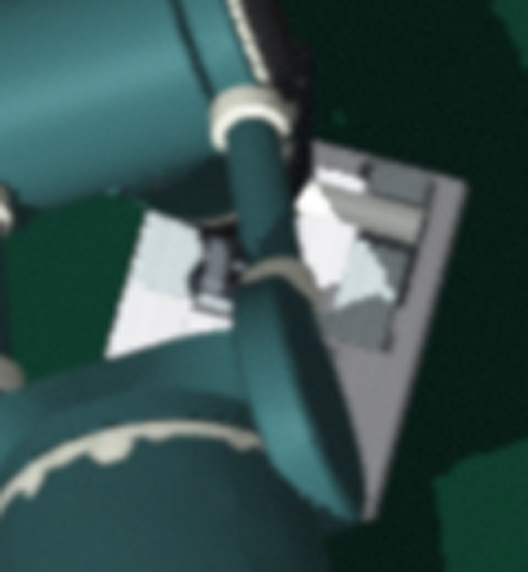

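```bash
python3 - <<'E'
from h import *
F=lambda a:(np.array(a,float)+.5)/4.4-.5
s=F([(136,351),(471,415)])+[370,170]; t=F([(421,225)])+[150,170]
def inv(p,X):
    c,s_=np.cos(p[2]),np.sin(p[2]);d=X[:,:2]-p[:2];return np.c_[c*d[:,0]+s_*d[:,1],-s_*d[:,0]+c*d[:,1]]*1000
ps=[.5678,.2283,np.radians(-13.96)];pt=[.56945,.2278,np.radians(-13.19)]
for z in(.078,.082,.086):
    A=ray("scene",s,z);B=ray("top",t,z)
    print(z,np.round(A,4).tolist(),inv(ps,A).round(1).tolist(),inv(pt,B).round(1).tolist())
for n,p in(("scene",ps),("top",pt)):
    Z=np.load(n+"6.npz");C=cloud(n,Z["D"]);I=Z["I"].astype(int)
    q=C.reshape(-1,3);f=inv(p,q);m=(abs(f[:,0]+3)<20)&(abs(f[:,1])<90)&(q[:,2]>.065)&(q[:,2]<.11)&(I.reshape(-1,3).min(-1)>70)
    q=q[m];f=f[m];print(n,m.sum(),np.percentile(q[:,2],[50,90,95,99]))
    for lo,hi in((-75,-40),(40,75)):
        k=(f[:,1]>lo)&(f[:,1]<hi)
        if k.sum()>20: print(lo,k.sum(),f[k].mean(0),f[k].min(0),f[k].max(0),q[k,2].max())
E
```

```text
0.078 [[0.5431, 0.157, 0.078], [0.5788, 0.3047, 0.078]] [[-6.8, -75.2], [-7.7, 76.8]] [[-3.7, -72.1]]
0.082 [[0.5482, 0.1563, 0.082], [0.5837, 0.3031, 0.082]] [[-1.7, -74.6], [-2.6, 76.4]] [[-4.0, -72.7]]
0.086 [[0.5533, 0.1557, 0.086], [0.5886, 0.3015, 0.086]] [[3.5, -73.9], [2.5, 76.0]] [[-4.2, -73.4]]
scene 648 [0.08577601 0.08972413 0.09039801 0.09240664]
-75 160 [  0.96204499 -57.42357032] [ -9.38628187 -74.86116634] [  6.83429921 -40.12761258] 0.0919225686989732
40 168 [ 2.16154376 57.41015266] [-9.61131754 40.1905124 ] [ 9.1228273  74.79566971] 0.09143092046943979
top 229 [0.0895169  0.09261551 0.09339645 0.09496895]
-75 121 [ -4.84850291 -57.30242284] [-13.61351562 -72.65698725] [  4.33976041 -40.8055988 ] 0.09592274285218694
```

Emit:
arm_command([
  [255, -0.1, 0.0, 1.2, 0],
  [255, 0, 0, 0.9, 0],
  [255, 0, 0, 0.4, 0],
  [255, 0, 0, 0, 0],
  [255, 0, 0, 0, 0],
])

```text
time_s: 6.92
position: [0.564, 0.228, 0.0424]
orientation: [-179.9, 0.1, 75.8]
force: [-0.2, -0.2, -1.1]
gripper_width: 0.193
```

Emit:
arm_command([
  [255, 0, 0, 0.2, 0],
  [255, 0, 0, 0, 0],
])

```text
time_s: 7.08
position: [0.5648, 0.2283, 0.0413]
orientation: [180.0, -0.0, 75.8]
force: [-0.2, -0.5, -1.1]
gripper_width: 0.195
```

Emit:
arm_command([
  [255, 0, 0, 0.2, 0],
  [255, 0, 0, 0, 0],
])

```text
time_s: 7.25
position: [0.5646, 0.2283, 0.0392]
orientation: [180.0, -0.0, 75.8]
force: [0.4, -0.4, -1.2]
gripper_width: 0.195
```

Emit:
arm_command([
  [255, 0, 0, 0.2, 0],
  [255, 0, 0, 0, 0],
])

```text
time_s: 7.42
position: [0.5645, 0.2281, 0.037]
orientation: [-180.0, 0.0, 75.8]
force: [-1.1, 0.6, -0.2]
gripper_width: 0.198
```

Emit:
arm_command([
  [255, 0, 0, 0.15, 0],
  [255, 0, 0, 0, 0],
])

```text
time_s: 7.58
position: [0.5647, 0.2283, 0.0366]
orientation: [-180.0, 0.0, 75.8]
force: [-2.1, -0.4, 3.3]
gripper_width: 0.198
```

Emit:
arm_command([
  [195, 0, 0, 0, 0],
  [180, 0, 0, 0, 0],
  [165, 0, 0, 0, 0],
  [165, 0, 0, 0, 0],
])

```text
time_s: 7.92
position: [0.5646, 0.2282, 0.0357]
orientation: [-180.0, 0.0, 75.8]
force: [0.0, 0.8, -0.0]
gripper_width: 0.354
```

Emit:
arm_command([
  [165, 0, 0, -0.5, 0],
  [165, 0, 0, -2.0, 0],
  [165, 0, 0, -3.5, 0],
  [165, 0, 0, -4, 0],
  [165, 0, 0, -2, 0],
])

```text
time_s: 8.33
position: [0.5668, 0.229, 0.1609]
orientation: [179.7, -0.2, 75.8]
force: [1.7, 1.2, 1.2]
gripper_width: 0.349
```

```bash
python3 - <<'E'
from h import *
import pl
pl.show()
for n,b in(("scene",(370,170,500,310)),("top",(150,170,270,300))):
    I,D=snap(n,n+"7")
    cv2.imwrite(f"pics/{n}7z.png",cv2.resize(I[b[1]:b[3],b[0]:b[2]],None,fx=4.4,fy=4.4,interpolation=cv2.INTER_CUBIC)[...,::-1])
E
```

```text
t 8.33 pos [566.8 229.  160.9] rpy [179.71  -0.19  75.79] F [1.7 1.2 1.2] M [-0.029 -0.024 -0.052] g 0.349 q6 33.9
```

View pics/scene7z.png

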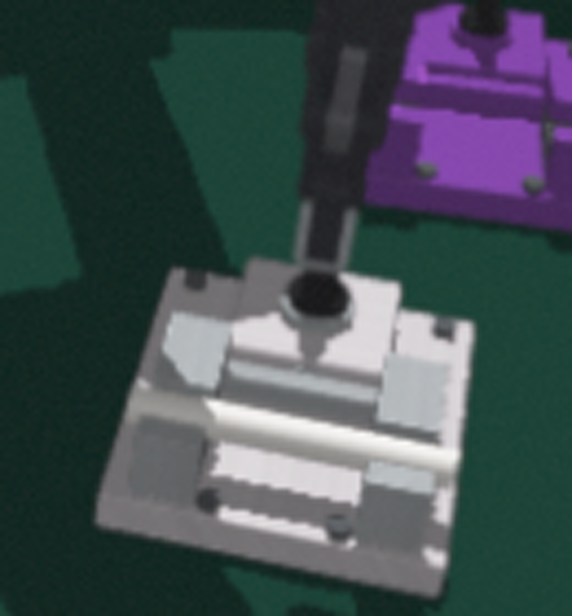

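View pics/top7z.png

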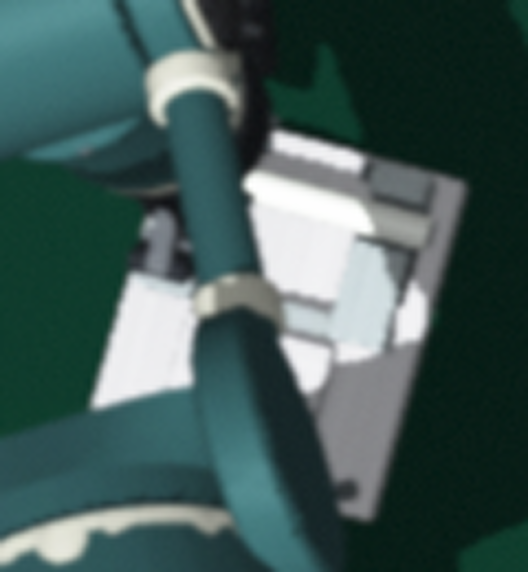

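```bash
python3 - <<'E'
from h import *
F=lambda a:(np.array(a,float)+.5)/4.4-.5
def inv(p,X):
    c,s_=np.cos(p[2]),np.sin(p[2]);d=X[:,:2]-p[:2];return np.c_[c*d[:,0]+s_*d[:,1],-s_*d[:,0]+c*d[:,1]]*1000
ps=[.5678,.2283,np.radians(-13.96)];pt=[.56945,.2278,np.radians(-13.19)]
print(inv(ps,ray("scene",F([(134,400),(461,460)])+[370,170],.049)),inv(pt,ray("top",F([(432,229)])+[150,170],.049)))
c=np.array([.4571,.2547])
for n in("top","scene"):
    Z=np.load(n+"1.npz");C=cloud(n,Z["D"]);I=Z["I"].astype(int)
    v,u=np.mgrid[0:480,0:640]
    m=(C[...,2]>.058)&(C[...,2]<.09)&(np.hypot(C[...,0]-c[0],C[...,1]-c[1])<.035)
    q=C[m];l=cv2.fitLine(q[:,:2].astype(np.float32),cv2.DIST_HUBER,0,.01,.01).ravel()
    print(n,m.sum(),l,np.degrees(np.arctan2(l[1],l[0])),q.mean(0),((q[:,:2]-l[2:])@l[:2]).min(),((q[:,:2]-l[2:])@l[:2]).max())
    k=C[...,2]; print(np.c_[u[m],v[m],(q*1000).round()][:60:3].astype(int).tolist())
for n,b in(("top",(185,240,225,280)),("scene",(425,215,465,255))):
    I=np.load(n+"1.npz")["I"][b[1]:b[3],b[0]:b[2]]
    cv2.imwrite(f"pics/w_{n}.png",cv2.resize(I,None,fx=10,fy=10,interpolation=cv2.INTER_CUBIC)[...,::-1])
cv2.imwrite("pics/w.png",np.clip(np.hstack([cv2.imread("pics/w_top.png"),cv2.imread("pics/w_scene.png")])*1.8,0,255).astype(np.uint8))
E
```

```text
[[ -7.07450206 -73.50415853]
 [-10.82772479  77.59724157]] [[ -2.26420999 -73.86165166]]
top 135 [ 0.8942224  -0.44762295  0.46157226  0.25195897] -26.591276 [0.45798616 0.25486931 0.07604227] -0.027165846738208897 0.01687398333576804
[[203, 251, 478, 250, 82], [202, 252, 476, 253, 80], [205, 252, 476, 246, 82], [202, 253, 474, 252, 80], [205, 253, 474, 246, 80], [208, 253, 475, 244, 58], [203, 254, 472, 250, 81], [206, 254, 472, 245, 73], [201, 255, 469, 254, 82], [204, 255, 469, 248, 79], [207, 255, 470, 245, 60], [202, 256, 467, 252, 82], [205, 256, 467, 247, 75], [200, 257, 465, 256, 81], [203, 257, 465, 250, 80], [206, 257, 465, 247, 61], [201, 258, 462, 254, 81], [204, 258, 463, 249, 76], [197, 259, 460, 268, 58], [200, 259, 460, 256, 83]]
scene 111 [ 0.87011856 -0.4928424   0.46156615  0.25522804] -29.527576 [0.46258658 0.25341673 0.07380635] -0.023502550092161848 0.020560093484695022
[[444, 222, 441, 257, 80], [447, 222, 446, 263, 83], [444, 223, 445, 257, 80], [447, 223, 445, 263, 80], [444, 224, 452, 255, 82], [447, 224, 449, 263, 80], [443, 225, 460, 252, 85], [446, 225, 451, 260, 79], [441, 226, 458, 248, 81], [444, 226, 457, 255, 80], [447, 226, 447, 264, 73], [443, 227, 462, 252, 81], [446, 227, 455, 260, 76], [442, 228, 466, 250, 81], [445, 228, 460, 257, 77], [440, 229, 469, 245, 80], [443, 229, 469, 251, 81], [446, 229, 454, 261, 70], [441, 230, 472, 247, 80], [444, 230, 469, 254, 78]]
```

View pics/w.png

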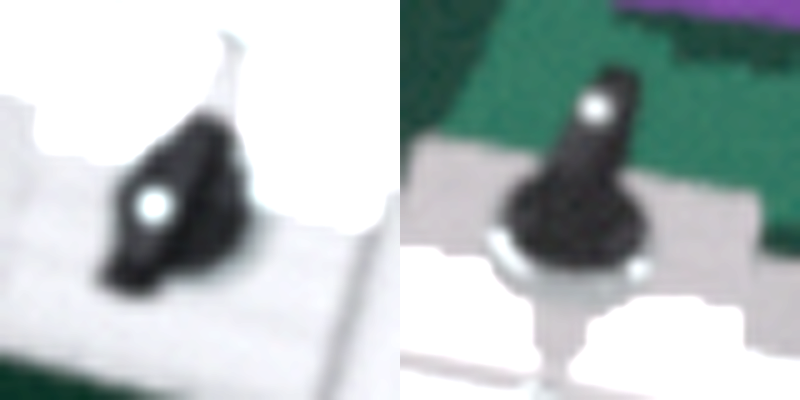

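```bash
python3 - <<'E'
from h import *
c=np.array([.4571,.2547])
for n in("top","scene"):
    Z=np.load(n+"1.npz");C=cloud(n,Z["D"])
    m=(C[...,2]>.074)&(C[...,2]<.09)&(np.hypot(C[...,0]-c[0],C[...,1]-c[1])<.04)
    q=C[m][:,:2];(r)=cv2.minAreaRect((q*1000).astype(np.float32)); w,V=np.linalg.eigh(np.cov(q.T));d=V[:,1]*np.sign(V[0,1])
    t=(q-q.mean(0))@d;t2=(q-q.mean(0))@V[:,0];print(n,m.sum(),q.mean(0),"ang",np.degrees(np.arctan2(d[1],d[0])),(t.min(),t.max()),(t2.min(),t2.max()),q.mean(0)+d*(t.min()+t.max())/2,r)
# pin
print(ray("top",np.array([153,205])/10-.45+[185,240],.082),ray("scene",np.array([195,107])/10-.45+[425,215],.082))
E
```

```text
top 98 [0.45780497 0.25583811] ang -25.8069602278879 (np.float64(-0.022073629559956474), np.float64(0.022002794696942628)) (np.float64(-0.005662212648910384), np.float64(0.0048159982932124805)) [0.45777308 0.25585353] ((457.92193603515625, 256.1588134765625), (10.43030834197998, 44.117645263671875), 65.44104766845703)
scene 63 [0.46043772 0.25358345] ang -26.1474322789794 (np.float64(-0.02282299792028422), np.float64(0.0195661852481562)) (np.float64(-0.003991155179346782), np.float64(0.005666750992409443)) [0.45897596 0.25430106] ((458.6070251464844, 253.52708435058594), (9.632543563842773, 42.384708404541016), 64.05987548828125)
[[0.45780575 0.25622274 0.082     ]] [[0.45687608 0.25493409 0.082     ]]
```

```bash
python3 pl.py .4575 .2552 .13 154
```

```text
t 8.43 pos [568.5 229.6 162.3] rpy [179.47  -0.35  75.79] F [ 1.  -0.3  0.7] M [ 0.001 -0.022  0.023] g 0.357 q6 33.9
[[-0.02, -0.95, 0.27, np.float64(-0.114)], [0.09, -0.95, 0.27, np.float64(-0.114)], [0.19, -0.93, 0.27, np.float64(-0.114)], [0.3, -0.9, 0.27, np.float64(-0.114)], [0.4, -0.86, 0.27, np.float64(-0.114)]]
[[0.49, -0.81, 0.27, np.float64(-0.114)], [0.58, -0.75, 0.27, np.float64(-0.114)], [0.67, -0.68, 0.27, np.float64(-0.114)], [0.74, -0.6, 0.27, np.float64(-0.114)], [0.8, -0.51, 0.27, np.float64(-0.114)]]
[[0.85, -0.41, 0.27, np.float64(-0.114)], [0.9, -0.31, 0.26, np.float64(-0.114)]]
```

Emit:
arm_command([
  [145, 0, -0.95, 0.2, -0.114],
  [135, 0.1, -0.95, 0.2, -0.114],
  [135, 0.2, -0.95, 0.2, -0.114],
  [135, 0.3, -0.9, 0.2, -0.114],
  [135, 0.4, -0.85, 0.2, -0.114],
])

```text
time_s: 8.85
position: [0.517, 0.239, 0.1444]
orientation: [-179.9, 0.0, 108.8]
force: [0.4, 0.4, -0.6]
gripper_width: 0.47
```

Emit:
arm_command([
  [135, 0.5, -0.8, 0.3, -0.114],
  [135, 0.6, -0.75, 0.3, -0.114],
  [135, 0.65, -0.7, 0.3, -0.114],
  [135, 0.75, -0.6, 0.3, -0.114],
  [135, 0.8, -0.5, 0.3, -0.114],
])

```text
time_s: 9.27
position: [0.4705, 0.2497, 0.1294]
orientation: [-179.9, -0.1, 141.4]
force: [-0.5, -0.6, 0.9]
gripper_width: 0.469
```

Emit:
arm_command([
  [135, 0.85, -0.4, 0.3, -0.114],
  [135, 0.9, -0.3, 0.3, -0.114],
  [135, 0, 0, 0, 0],
  [135, 0, 0, 0, 0],
  [135, 0, 0, 0, 0],
])

```text
time_s: 9.68
position: [0.4537, 0.2544, 0.1245]
orientation: [-180.0, 0.0, 154.0]
force: [0.1, 0.4, -1.0]
gripper_width: 0.468
```

```bash
python3 - <<'E'
from h import *
import pl
for n,b in(("scene",(370,120,500,310)),("top",(150,170,270,300))):
    I,D=snap(n,n+"8")
    s=3.1 if n=="scene" else 4.4
    cv2.imwrite(f"pics/{n}8z.png",cv2.resize(I[b[1]:b[3],b[0]:b[2]],None,fx=s,fy=s,interpolation=cv2.INTER_CUBIC)[...,::-1])
E
python3 pl.py .4575 .2552 .09 154
```

```text
t 9.78 pos [454.2 254.5 124.9] rpy [1.7998e+02 2.0000e-02 1.5406e+02] F [ 0.3 -0.1  0.1] M [ 0.043 -0.035  0.015] g 0.464 q6 -37.5
[[-0.27, 0.2, 3.49, np.float64(0.001)]]
```

View pics/scene8z.png

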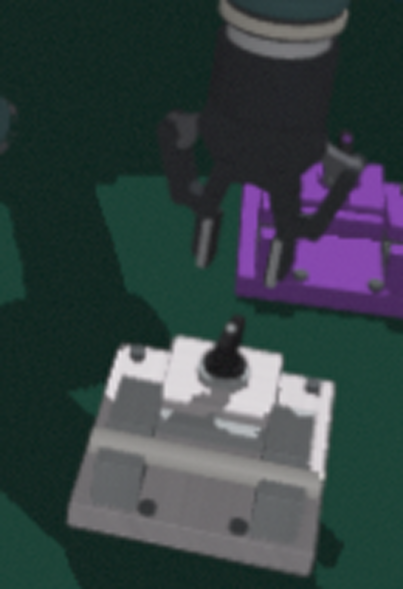

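View pics/top8z.png

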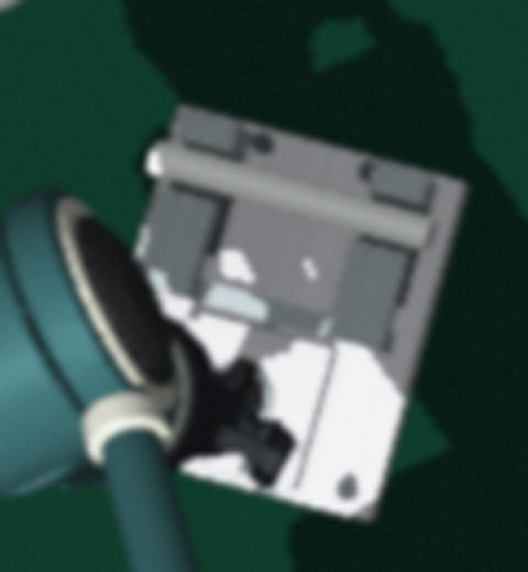

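```bash
python3 - <<'E'
from h import *
F=lambda a:(np.array(a,float)+.5)/4.4-.5
def inv(p,X):
    c,s_=np.cos(p[2]),np.sin(p[2]);d=X[:,:2]-p[:2];return np.c_[c*d[:,0]+s_*d[:,1],-s_*d[:,0]+c*d[:,1]]*1000
pt=[.56945,.2278,np.radians(-13.19)]
I=np.load("top8.npz")["I"]
J=cv2.resize(I[195:235,175:260],None,fx=9,fy=9,interpolation=cv2.INTER_CUBIC)[...,::-1];cv2.imwrite("pics/t8.png",np.clip(J*1.4,0,255).astype(np.uint8))
print(inv(pt,ray("top",F([(149,159),(432,229)])+[150,170],.049)))
Z=np.load("top8.npz");C=cloud("top",Z["D"]);q=C.reshape(-1,3);f=inv(pt,q)
m=(abs(f[:,0]+3)<16)&(abs(f[:,1])<95)&(q[:,2]>.05)&(q[:,2]<.07)&(abs(f[:,1])>0);m&=f[:,0]<6;m&=f[:,0]>-12
print(f[m][:,1].min(),f[m][:,1].max())
for lo,hi in((-75,-65),(-35,-10),(0,35),(67,76)):
    k=(f[:,1]>lo)&(f[:,1]<hi)&(abs(f[:,0]+3)<20)&(q[:,2]>.046)&(q[:,2]<.07);print(lo,f[k,0].mean(),f[k,0].min(),f[k,0].max())
E
```

```text
[[ -4.42312714  79.73352878]
 [ -2.26420999 -73.86165166]]
-73.10261748381212 76.90485204810246
-75 -5.013967310868442 -22.161376769611266 15.724648019322576
-35 -4.857402851312539 -13.665892568871598 4.699341571257653
0 -3.9893078435095326 -12.465645675437305 5.608348886556494
67 -2.7413370463179265 -22.440082871363234 16.021534664303587
```

View pics/t8.png

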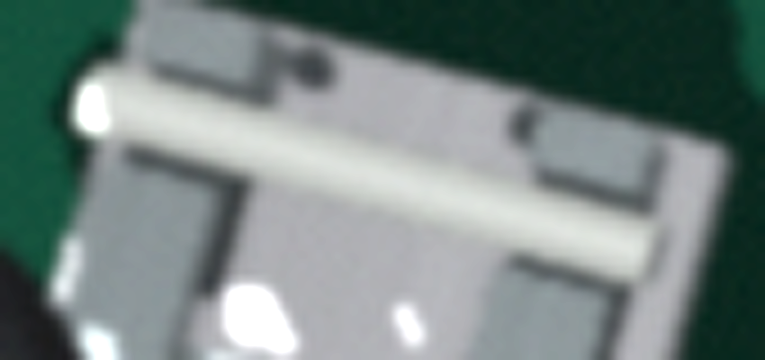

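```bash
python3 - <<'E'
from h import *
from fix import tr
pt=[.56945,.2278,np.radians(-13.19)]
I=np.load("top8.npz")["I"]
J=cv2.resize(I[195:235,175:260],None,fx=9,fy=9,interpolation=cv2.INTER_CUBIC)[...,::-1].copy()
def pl(P,c):
    u=(proj("top",tr(pt,P))-[175,195]+.5)*9-.5;cv2.polylines(J,[np.round(u).astype(int)],True,c)
for s in(1,-1):
    pl([(9,s*37,56),(9,s*67,56),(24,s*67,56),(24,s*37,56)],(0,0,255))
pl([(-12.5,-75,49),(-12.5,75,49),(5.5,75,49),(5.5,-75,49)],(0,255,0))
pl([(30,80,20),(30,-80,20),(-160,-80,20),(-160,80,20)],(255,0,0))
cv2.imwrite("pics/t8o.png",J)
E
```

```text
(no output)
```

View pics/t8o.png

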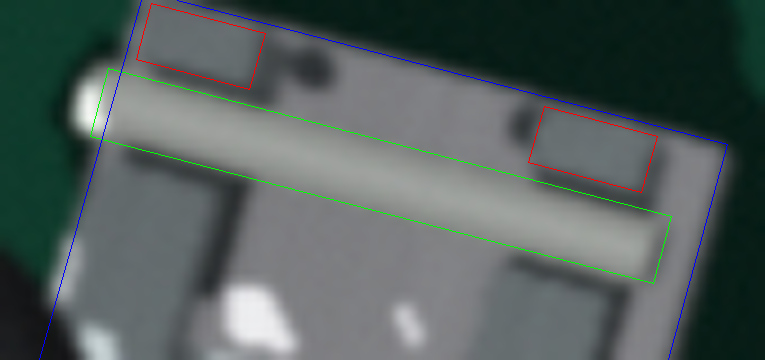

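```bash
cat > prof.py <<'E'
from h import *
from fix import tr
import sys
def mid(name,x=-3.0,p=[.56945,.2278,np.radians(-13.19)],n="top"):
    I=np.load(name+".npz")["I"].astype(np.float32).mean(-1)
    out=[]
    for ends in (np.arange(60,92,.5),np.arange(-92,-60,.5)):
        v=np.zeros(len(ends))
        for dx in(-4,-2,0,2,4):
            u=proj(n,tr(p,[(x+dx,y,52) for y in ends])).astype(np.float32)
            v+=cv2.remap(I,u[:,0].reshape(1,-1),u[:,1].reshape(1,-1),cv2.INTER_LINEAR).ravel()/5
        print(np.c_[ends,v.round()][::4].astype(int).tolist())
        g=np.abs(np.diff(v));
    return
mid(sys.argv[1],*(map(float,sys.argv[2:])))
E
python3 prof.py top8
```

```text
[[60, 153], [62, 153], [64, 153], [66, 153], [68, 154], [70, 158], [72, 171], [74, 192], [76, 207], [78, 183], [80, 113], [82, 50], [84, 30], [86, 33], [88, 38], [90, 39]]
[[-92, 20], [-90, 23], [-88, 37], [-86, 64], [-84, 95], [-82, 117], [-80, 126], [-78, 122], [-76, 112], [-74, 111], [-72, 128], [-70, 144], [-68, 150], [-66, 150], [-64, 151], [-62, 151]]
```

```bash
python3 pl.py .565 .2283 .1 75.8
```

```text
t 9.78 pos [454.2 254.5 124.9] rpy [1.7998e+02 2.0000e-02 1.5406e+02] F [ 0.3 -0.1  0.1] M [ 0.043 -0.035  0.015] g 0.464 q6 -37.5
[[-0.93, 0.21, 0.21, np.float64(0.114)], [-0.9, 0.31, 0.21, np.float64(0.114)], [-0.85, 0.41, 0.21, np.float64(0.114)], [-0.8, 0.51, 0.21, np.float64(0.114)], [-0.74, 0.59, 0.21, np.float64(0.114)]]
[[-0.67, 0.67, 0.21, np.float64(0.114)], [-0.59, 0.75, 0.21, np.float64(0.114)], [-0.5, 0.81, 0.2, np.float64(0.114)], [-0.4, 0.86, 0.21, np.float64(0.114)], [-0.3, 0.9, 0.2, np.float64(0.114)]]
[[-0.2, 0.92, 0.21, np.float64(0.114)], [-0.09, 0.94, 0.2, np.float64(0.114)]]
```

Emit:
arm_command([
  [165, -0.9, 0.2, 0, 0.114],
  [165, -0.9, 0.3, 0, 0.114],
  [165, -0.85, 0.4, 0, 0.114],
  [165, -0.8, 0.5, 0, 0.114],
  [165, -0.75, 0.6, 0.2, 0.114],
])

```text
time_s: 10.2
position: [0.5008, 0.2435, 0.1234]
orientation: [179.9, 0.0, 121.1]
force: [0.9, -0.1, -0.3]
gripper_width: 0.353
```

Emit:
arm_command([
  [165, -0.65, 0.65, 0.4, 0.114],
  [165, -0.6, 0.75, 0.4, 0.114],
  [165, -0.5, 0.8, 0.5, 0.114],
  [165, -0.4, 0.85, 0.5, 0.114],
  [165, -0.3, 0.9, 0.5, 0.114],
])

```text
time_s: 10.62
position: [0.5464, 0.2323, 0.0997]
orientation: [180.0, -0.0, 88.4]
force: [-0.2, -0.4, -0.4]
gripper_width: 0.355
```

Emit:
arm_command([
  [165, -0.2, 0.9, 0, 0.114],
  [165, -0.1, 0.95, 0, 0.114],
  [165, 0, 0, 0, 0],
  [165, 0, 0, 0, 0],
  [165, 0, 0, 0, 0],
])

```text
time_s: 11.03
position: [0.5633, 0.2281, 0.0997]
orientation: [-180.0, 0.0, 75.9]
force: [0.8, -0.5, -0.7]
gripper_width: 0.354
```

```bash
python3 pl.py .5647 .2283 .035 75.8 20
```

```text
t 11.03 pos [563.3 228.1  99.7] rpy [-1.7997e+02  1.0000e-02  7.5900e+01] F [ 0.8 -0.5 -0.7] M [ 0.009 -0.017  0.079] g 0.354 q6 33.8
[[0.01, 0.03, 1.62, np.float64(0.0)], [0.02, 0.03, 1.62, np.float64(0.0)], [0.01, 0.03, 1.61, np.float64(0.0)], [0.02, 0.04, 1.62, np.float64(0.0)]]
```

Emit:
arm_command([
  [165, 0, 0.1, 1.7, 0],
  [165, 0, 0, 1.7, 0],
  [165, 0, 0, 1.7, 0],
  [165, 0, 0, 1.0, 0],
  [165, 0, 0, 0.2, 0],
])

```text
time_s: 11.45
position: [0.5621, 0.2274, 0.0344]
orientation: [-179.8, 0.1, 75.9]
force: [-0.0, 0.5, 0.3]
gripper_width: 0.354
```

Emit:
arm_command([
  [165, 0, 0, 0, 0],
  [255, 0, 0, 0, 0],
  [255, 0, 0, 0, 0],
  [255, 0, 0, 0, 0],
  [255, 0, 0, 0, 0],
], squeeze=30)

```text
time_s: 11.87
position: [0.5651, 0.2282, 0.0377]
orientation: [179.9, -0.1, 75.8]
force: [0.4, 0.3, 0.1]
gripper_width: 0.197
```

Emit:
arm_command([
  [255, 0, 0, -0.3, 0],
  [255, 0, 0, 0, 0],
  [255, -0.2, 0, 0, 0],
  [255, -0.2, 0, 0, 0],
  [255, 0, 0, 0, 0],
])

```text
time_s: 12.28
position: [0.5632, 0.2236, 0.0396]
orientation: [-180.0, 0.0, 75.8]
force: [0.2, -0.4, -1.6]
gripper_width: 0.197
```

```bash
python3 -c "
import pl;pl.show()"
```

```text
t 12.28 pos [563.2 223.6  39.6] rpy [-1.7998e+02  2.0000e-02  7.5780e+01] F [ 0.2 -0.4 -1.6] M [0.004 0.009 0.012] g 0.197 q6 33.5
```

Shifted ~4.6 mm; lower and release.

Emit:
arm_command([
  [255, 0, 0, 0.15, 0],
  [255, 0, 0, 0.15, 0],
  [255, 0, 0, 0, 0],
])

```text
time_s: 12.53
position: [0.5636, 0.2239, 0.0376]
orientation: [-180.0, 0.0, 75.8]
force: [-2.6, -1.4, 5.7]
gripper_width: 0.197
```

Emit:
arm_command([
  [195, 0, 0, 0, 0],
  [180, 0, 0, 0, 0],
  [165, 0, 0, 0, 0],
  [165, 0, 0, 0, 0],
  [165, 0, 0, -0.5, 0],
])

```text
time_s: 12.95
position: [0.5624, 0.2237, 0.0406]
orientation: [-179.9, 0.1, 75.8]
force: [-0.6, -0.4, -0.2]
gripper_width: 0.357
```

Emit:
arm_command([
  [165, 0, 0, -2, 0],
  [165, 0, 0, -3, 0],
  [165, 0, 0, -3, 0],
  [165, 0, 0, -0.5, 0],
])

```text
time_s: 13.28
position: [0.5672, 0.2254, 0.1332]
orientation: [179.5, -0.3, 75.8]
force: [1.2, 1.2, 2.2]
gripper_width: 0.354
```

```bash
python3 pl.py .4575 .2552 .125 154
```

```text
t 13.28 pos [567.2 225.4 133.2] rpy [179.55  -0.3   75.79] F [1.2 1.2 2.2] M [-0.027 -0.04   0.011] g 0.354 q6 33.5
[[0.02, -0.95, 0.07, np.float64(-0.114)], [0.12, -0.94, 0.07, np.float64(-0.114)], [0.23, -0.92, 0.07, np.float64(-0.114)], [0.33, -0.89, 0.07, np.float64(-0.114)], [0.43, -0.84, 0.07, np.float64(-0.114)]]
[[0.53, -0.79, 0.07, np.float64(-0.114)], [0.61, -0.72, 0.07, np.float64(-0.114)], [0.69, -0.65, 0.07, np.float64(-0.114)], [0.76, -0.57, 0.06, np.float64(-0.114)], [0.82, -0.47, 0.07, np.float64(-0.114)]]
[[0.86, -0.38, 0.06, np.float64(-0.114)], [0.9, -0.28, 0.07, np.float64(-0.114)]]
```

Emit:
arm_command([
  [150, 0, -0.9, 0, -0.114],
  [135, 0.1, -0.9, 0, -0.114],
  [135, 0.2, -0.9, 0, -0.114],
  [135, 0.3, -0.85, 0, -0.114],
  [135, 0.4, -0.8, 0, -0.114],
])

```text
time_s: 13.7
position: [0.519, 0.2351, 0.1267]
orientation: [-180.0, 0.0, 108.8]
force: [-1.1, 0.1, 0.3]
gripper_width: 0.47
```

Emit:
arm_command([
  [135, 0.5, -0.75, 0, -0.114],
  [135, 0.6, -0.7, 0, -0.114],
  [135, 0.7, -0.65, 0, -0.114],
  [135, 0.75, -0.55, 0, -0.114],
  [135, 0.8, -0.45, 0, -0.114],
])

```text
time_s: 14.12
position: [0.4744, 0.2476, 0.1267]
orientation: [-180.0, -0.0, 141.4]
force: [-0.8, 0.8, 0.1]
gripper_width: 0.47
```

Emit:
arm_command([
  [135, 0.85, -0.35, 0, -0.114],
  [135, 0.9, -0.25, 0, -0.114],
  [135, 0, 0, 0, 0],
  [135, 0, 0, 0, 0],
  [135, 0, 0, 0, 0],
])

```text
time_s: 14.53
position: [0.4577, 0.2529, 0.1269]
orientation: [180.0, 0.0, 154.0]
force: [-0.9, 0.1, -0.5]
gripper_width: 0.472
```

```bash
python3 - <<'E'
from h import *
snap("top","top9")
I=np.load("top9.npz")["I"]
cv2.imwrite("pics/t9.png",cv2.resize(I[185:300,165:265],None,fx=5,fy=5,interpolation=cv2.INTER_CUBIC)[...,::-1])
E
python3 prof.py top9;python3 pl.py .4575 .2552 .09 154
```

```text
[[60, 153], [62, 154], [64, 153], [66, 153], [68, 153], [70, 149], [72, 131], [74, 94], [76, 51], [78, 27], [80, 21], [82, 22], [84, 28], [86, 33], [88, 37], [90, 39]]
[[-92, 20], [-90, 23], [-88, 37], [-86, 64], [-84, 91], [-82, 106], [-80, 107], [-78, 113], [-76, 132], [-74, 146], [-72, 151], [-70, 151], [-68, 151], [-66, 151], [-64, 151], [-62, 151]]
t 14.58 pos [457.9 252.9 126.9] rpy [1.7998e+02 3.0000e-02 1.5404e+02] F [ 0.  -0.1 -0.1] M [ 0.019  0.021 -0.029] g 0.469 q6 -37.8
[[0.14, 0.19, 3.69, np.float64(0.001)]]
```

View pics/t9.png

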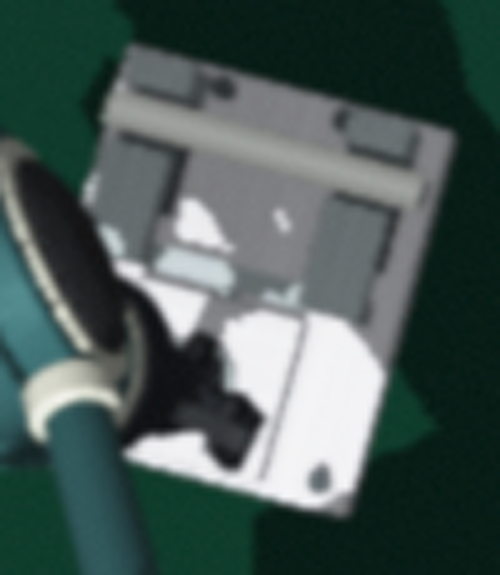

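Emit:
arm_command([
  [135, 0.14, 0.2, 2.0, 0],
  [135, 0, 0, 2.0, 0],
  [135, 0, 0, 1.8, 0],
  [135, 0, 0, 0.7, 0],
  [135, 0, 0, 0, 0],
])

```text
time_s: 15.0
position: [0.4556, 0.2543, 0.0596]
orientation: [-179.8, -0.2, 154.1]
force: [-0.3, -0.6, -0.5]
gripper_width: 0.471
```

Emit:
arm_command([
  [135, 0, 0, 0, 0],
  [135, 0, 0, 0, 0],
])

```text
time_s: 15.17
position: [0.458, 0.2557, 0.0628]
orientation: [179.9, 0.1, 154.1]
force: [-0.4, 0.6, 0.8]
gripper_width: 0.472
```

```bash
python3 pl.py .4575 .2552 .059 154
```

```text
t 15.17 pos [458.  255.7  62.8] rpy [1.7992e+02 7.0000e-02 1.5414e+02] F [-0.4  0.6  0.8] M [ 0.008 -0.029  0.037] g 0.472 q6 -37.7
[[0.02, -0.07, 0.38, np.float64(0.002)]]
```

Emit:
arm_command([
  [160, 0, 0, 0.15, 0],
  [190, 0, 0, 0, 0],
  [255, 0, 0, 0, 0],
  [255, 0, 0, 0, 0],
  [255, 0, 0, 0, 0],
], squeeze=40)

```text
time_s: 15.58
position: [0.4573, 0.2553, 0.0611]
orientation: [180.0, 0.0, 154.2]
force: [-1.2, -3.3, 6.0]
gripper_width: 0.103
```

Emit:
arm_command([
  [255, 0, 0, 0, 0],
  [255, 0, 0, 0, 0],
])

```text
time_s: 15.75
position: [0.4573, 0.2553, 0.0611]
orientation: [180.0, 0.0, 154.2]
force: [-1.4, -2.8, 6.0]
gripper_width: 0.104
```

```bash
python3 -c "
import pl;pl.show()"
```

```text
t 15.75 pos [457.3 255.3  61.1] rpy [1.7998e+02 4.0000e-02 1.5417e+02] F [-1.4 -2.8  6. ] M [-0.43   0.226 -0.029] g 0.104 q6 -37.7
```

Emit:
arm_command([
  [255, 0, 0, 0, 0.06],
  [255, 0, 0, 0, 0.06],
  [255, 0, 0, 0, 0.06],
  [255, 0, 0, 0, 0.06],
  [255, 0, 0, 0, 0.06],
])

```text
time_s: 16.17
position: [0.4573, 0.2552, 0.0612]
orientation: [180.0, 0.0, 136.9]
force: [-0.7, -2.2, 6.5]
gripper_width: 0.104
```

```bash
python3 -c "
import pl;pl.show()"
```

```text
t 16.17 pos [457.3 255.2  61.2] rpy [1.7998e+02 5.0000e-02 1.3686e+02] F [-0.7 -2.2  6.5] M [-0.376  0.277  0.228] g 0.104 q6 -20.4
```

Emit:
arm_command([
  [255, 0, 0, 0, 0.06],
  [255, 0, 0, 0, 0.06],
  [255, 0, 0, 0, 0.06],
  [255, 0, 0, 0, 0.06],
  [255, 0, 0, 0, 0.06],
])

```text
time_s: 16.58
position: [0.4573, 0.2551, 0.0611]
orientation: [180.0, 0.0, 119.7]
force: [-1.3, -2.4, 5.9]
gripper_width: 0.106
```

```bash
python3 -c "
import pl;pl.show()"
```

```text
t 16.58 pos [457.3 255.1  61.1] rpy [1.7998e+02 4.0000e-02 1.1967e+02] F [-1.3 -2.4  5.9] M [-0.431  0.227  0.154] g 0.106 q6 -3.2
```

```bash
cat > tq.py <<'E'
from h import *
import sys
N=int(sys.argv[1]) if len(sys.argv)>1 else 5
M=[];F=[]
for i in range(N):
    s=telemetry.state();M.append(s["ft_torque"]);F.append(s["force"])
    if i<N-1: optics.read_camera("top")
M=np.array(M)
print("t",round(s["time_s"],2),"yaw",round(s["orientation"][2],2),"turn",round(np.radians(154.17-s["orientation"][2]),3),"Mz mean",M[:,2].mean().round(3),"sem",(M[:,2].std()/N**.5).round(3),"F",np.mean(F,0).round(1),"q6",round(s["joint_positions"][5],1))
E
python3 tq.py 6
```

```text
t 16.83 yaw 119.83 turn 0.599 Mz mean 0.16 sem 0.01 F [-1.4 -2.5  6.4] q6 -3.3
```

Emit:
arm_command([
  [255, 0, 0, 0, 0.06],
  [255, 0, 0, 0, 0.06],
  [255, 0, 0, 0, 0.06],
  [255, 0, 0, 0, 0.06],
  [255, 0, 0, 0, 0.06],
])

```text
time_s: 17.25
position: [0.4572, 0.2551, 0.0611]
orientation: [180.0, 0.0, 102.5]
force: [-0.9, -2.9, 6.0]
gripper_width: 0.106
```

```bash
python3 tq.py 6
```

```text
t 17.5 yaw 102.64 turn 0.899 Mz mean 0.146 sem 0.021 F [-1.7 -2.5  6.3] q6 13.8
```

Emit:
arm_command([
  [255, 0, 0, 0, 0.05],
  [255, 0, 0, 0, 0.05],
])

```text
time_s: 17.67
position: [0.4572, 0.2551, 0.0612]
orientation: [180.0, 0.0, 96.8]
force: [-1.2, -3.1, 7.1]
gripper_width: 0.107
```

```bash
python3 tq.py 5
```

```text
t 17.87 yaw 96.91 turn 0.999 Mz mean 0.167 sem 0.013 F [-1.8 -2.6  6.7] q6 19.6
```

Emit:
arm_command([
  [255, 0, 0, 0, 0.05],
  [255, 0, 0, 0, 0.05],
])

```text
time_s: 18.03
position: [0.4571, 0.2551, 0.0611]
orientation: [180.0, 0.0, 91.1]
force: [-2.5, -2.7, 6.7]
gripper_width: 0.104
```

```bash
python3 tq.py 5
```

```text
t 18.23 yaw 91.18 turn 1.099 Mz mean 0.14 sem 0.019 F [-2.  -2.4  6.5] q6 25.3
```

Emit:
arm_command([
  [255, 0, 0, 0, 0.05],
  [255, 0, 0, 0, 0.05],
])

```text
time_s: 18.4
position: [0.4572, 0.2551, 0.0611]
orientation: [180.0, 0.0, 85.3]
force: [-1.3, -1.5, 5.9]
gripper_width: 0.105
```

```bash
python3 tq.py 5
```

```text
t 18.6 yaw 85.45 turn 1.199 Mz mean 0.146 sem 0.022 F [-1.8 -2.7  6.2] q6 31.0
```

Emit:
arm_command([
  [255, 0, 0, 0, 0.05],
  [255, 0, 0, 0, 0.05],
])

```text
time_s: 18.77
position: [0.4571, 0.2551, 0.0611]
orientation: [180.0, 0.0, 79.6]
force: [-1.4, -3.1, 5.9]
gripper_width: 0.105
```

```bash
python3 tq.py 5
```

```text
t 18.97 yaw 79.72 turn 1.299 Mz mean 0.153 sem 0.005 F [-1.5 -2.8  6.7] q6 36.8
```

Emit:
arm_command([
  [255, 0, 0, 0, 0.05],
  [255, 0, 0, 0, 0.05],
])

```text
time_s: 19.13
position: [0.4571, 0.2551, 0.0611]
orientation: [180.0, 0.0, 73.9]
force: [-1.3, -3.3, 6.9]
gripper_width: 0.104
```

```bash
python3 tq.py 5
```

```text
t 19.33 yaw 73.99 turn 1.399 Mz mean 0.159 sem 0.013 F [-1.9 -2.8  6.8] q6 42.5
```

Emit:
arm_command([
  [255, 0, 0, 0, 0.05],
  [255, 0, 0, 0, 0.05],
])

```text
time_s: 19.5
position: [0.4571, 0.2551, 0.0611]
orientation: [180.0, 0.0, 68.1]
force: [-1.6, -2.7, 7.2]
gripper_width: 0.105
```

```bash
python3 tq.py 5
```

```text
t 19.7 yaw 68.26 turn 1.499 Mz mean 0.16 sem 0.011 F [-2.  -2.5  6.7] q6 48.2
```

Emit:
arm_command([
  [255, 0, 0, 0, 0.05],
  [255, 0, 0, 0, 0.05],
])

```text
time_s: 19.87
position: [0.457, 0.2551, 0.0611]
orientation: [180.0, 0.0, 62.4]
force: [-1.7, -3.2, 6.5]
gripper_width: 0.106
```

```bash
python3 tq.py 5
```

```text
t 20.07 yaw 62.53 turn 1.599 Mz mean 0.161 sem 0.022 F [-2.1 -3.   6.8] q6 54.0
```

Emit:
arm_command([
  [255, 0, 0, 0, 0.05],
  [255, 0, 0, 0, 0.05],
])

```text
time_s: 20.23
position: [0.457, 0.2551, 0.0611]
orientation: [180.0, 0.0, 56.7]
force: [-2.6, -2.1, 7.3]
gripper_width: 0.104
```

```bash
python3 tq.py 5
```

```text
t 20.43 yaw 56.8 turn 1.699 Mz mean 0.156 sem 0.013 F [-2.2 -2.4  7.1] q6 59.7
```

Emit:
arm_command([
  [255, 0, 0, 0, 0.05],
  [255, 0, 0, 0, 0.05],
])

```text
time_s: 20.6
position: [0.457, 0.2551, 0.0611]
orientation: [180.0, 0.0, 51.0]
force: [-2.7, -2.3, 7.9]
gripper_width: 0.103
```

```bash
python3 tq.py 5
```

```text
t 20.8 yaw 51.08 turn 1.799 Mz mean 0.173 sem 0.017 F [-2.6 -2.7  7. ] q6 65.4
```

Emit:
arm_command([
  [255, 0, 0, 0, 0.05],
  [255, 0, 0, 0, 0.05],
])

```text
time_s: 20.97
position: [0.4569, 0.2551, 0.0611]
orientation: [180.0, 0.0, 45.2]
force: [-2.4, -2.7, 7.5]
gripper_width: 0.109
```

```bash
python3 tq.py 6
```

```text
t 21.22 yaw 45.34 turn 1.899 Mz mean 0.176 sem 0.008 F [-2.3 -2.6  6.8] q6 71.1
```

Emit:
arm_command([
  [255, 0, 0, 0, 0.05],
  [255, 0, 0, 0, 0.05],
])

```text
time_s: 21.38
position: [0.457, 0.2551, 0.0611]
orientation: [180.0, 0.0, 39.5]
force: [-1.8, -2.1, 7.7]
gripper_width: 0.107
```

```bash
python3 tq.py 6
```

```text
t 21.63 yaw 39.63 turn 1.999 Mz mean 0.228 sem 0.011 F [-2.3 -2.7  7.4] q6 76.9
```

Emit:
arm_command([
  [255, 0, 0, 0, 0.04],
  [255, 0, 0, 0, 0.04],
])

```text
time_s: 21.8
position: [0.4569, 0.2551, 0.0611]
orientation: [180.0, 0.0, 34.9]
force: [-2.2, -2.3, 7.1]
gripper_width: 0.104
```

```bash
python3 tq.py 8
```

```text
t 22.15 yaw 35.06 turn 2.079 Mz mean 0.283 sem 0.009 F [-2.3 -2.9  7. ] q6 81.4
```

Emit:
arm_command([
  [255, 0, 0, 0, 0.04],
  [255, 0, 0, 0, 0.04],
])

```text
time_s: 22.32
position: [0.4569, 0.2551, 0.0611]
orientation: [180.0, 0.0, 30.4]
force: [-3.6, -2.1, 6.7]
gripper_width: 0.102
```

```bash
python3 tq.py 8
```

```text
t 22.67 yaw 30.48 turn 2.159 Mz mean 0.328 sem 0.011 F [-2.9 -2.4  7. ] q6 86.0
```

Emit:
arm_command([
  [255, 0, 0, 0, 0.04],
  [255, 0, 0, 0, 0.04],
])

```text
time_s: 22.83
position: [0.4569, 0.2551, 0.0611]
orientation: [180.0, 0.0, 25.8]
force: [-3.2, -2.1, 7.2]
gripper_width: 0.105
```

```bash
python3 tq.py 10
```

```text
t 23.28 yaw 25.89 turn 2.239 Mz mean 0.318 sem 0.014 F [-2.6 -2.2  7. ] q6 90.6
```

Emit:
arm_command([
  [255, 0, 0, 0, 0.04],
  [255, 0, 0, 0, 0.04],
])

```text
time_s: 23.45
position: [0.4569, 0.2551, 0.0611]
orientation: [180.0, 0.0, 21.2]
force: [-2.4, -2.8, 6.0]
gripper_width: 0.11
```

```bash
python3 tq.py 10
```

```text
t 23.9 yaw 21.31 turn 2.319 Mz mean 0.303 sem 0.009 F [-2.1 -2.3  7. ] q6 95.2
```

Emit:
arm_command([
  [135, 0, 0, 0, 0],
  [135, 0, 0, 0, 0],
  [135, 0, 0, 0, 0],
  [135, 0, 0, 0, 0],
  [135, 0, 0, 0, 0],
])

```text
time_s: 24.32
position: [0.4568, 0.2553, 0.06]
orientation: [-180.0, 0.0, 21.2]
force: [-0.8, -0.8, 1.0]
gripper_width: 0.469
```

Emit:
arm_command([
  [135, 0, 0, -1, 0],
  [135, 0, 0, -2, 0],
  [135, 0, 0, -3, 0],
  [135, 0, 0, -3, 0],
  [135, 0, 0, -3, 0],
])

```text
time_s: 24.73
position: [0.4566, 0.2551, 0.182]
orientation: [-180.0, 0.0, 21.2]
force: [-0.0, 0.1, -0.1]
gripper_width: 0.473
```

Emit:
arm_command([
  [135, 0, 0, -3, 0],
  [135, 0, 0, -3, 0],
  [135, 0, 0, -1, 0],
  [135, 0, 0, 0, 0],
  [135, 0, 0, 0, 0],
])

```text
time_s: 25.15
position: [0.457, 0.2553, 0.2506]
orientation: [-180.0, -0.1, 21.2]
force: [-0.3, -0.2, -0.4]
gripper_width: 0.472
```

```bash
python3 - <<'E'
from h import *
import pl
pl.show()
I,_=snap("top","top10");J,_=snap("scene","scene10")
a=cv2.resize(I[180:300,160:270],None,fx=4.5,fy=4.5,interpolation=cv2.INTER_CUBIC)[...,::-1]
b=cv2.resize(J[190:310,375:490],None,fx=4.5,fy=4.5,interpolation=cv2.INTER_CUBIC)[...,::-1]
cv2.imwrite("pics/f10.png",cv2.resize(np.hstack([a,b]),None,fx=.78,fy=.78)); cv2.imwrite("pics/full10.png",J[...,::-1])
E
python3 prof.py top10
```

```text
t 25.15 pos [457.  255.3 250.6] rpy [-1.7999e+02 -7.0000e-02  2.1240e+01] F [-0.3 -0.2 -0.4] M [-0.03  -0.    -0.035] g 0.472 q6 95.2
[[60, 147], [62, 147], [64, 147], [66, 147], [68, 146], [70, 141], [72, 124], [74, 91], [76, 54], [78, 34], [80, 31], [82, 33], [84, 36], [86, 38], [88, 39], [90, 39]]
[[-92, 20], [-90, 24], [-88, 38], [-86, 64], [-84, 93], [-82, 108], [-80, 110], [-78, 116], [-76, 135], [-74, 149], [-72, 153], [-70, 153], [-68, 152], [-66, 152], [-64, 152], [-62, 152]]
```

View pics/f10.png

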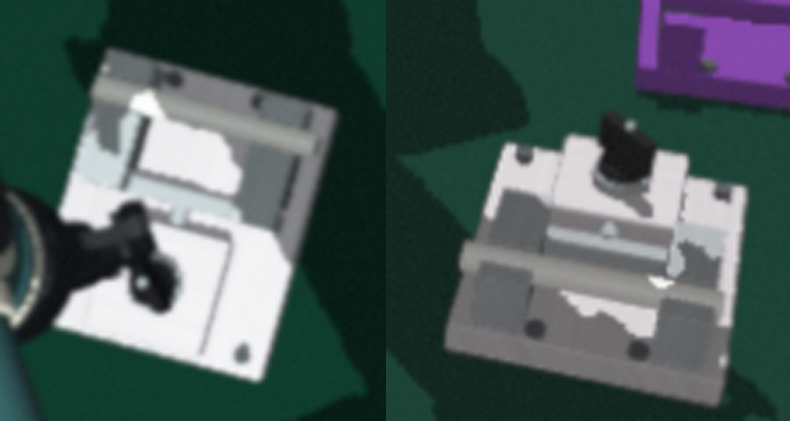

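View pics/full10.png

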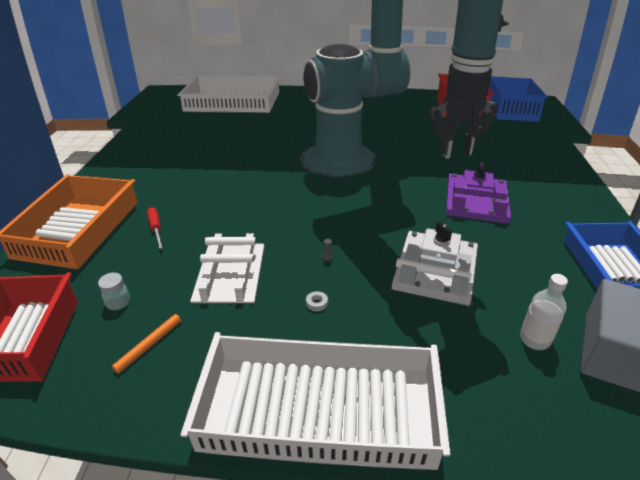

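```bash
python3 - <<'E'
from h import *
from fix import tr
pt=[.56945,.2278,np.radians(-13.19)]
Z=np.load("top10.npz");I=Z["I"]
J=cv2.resize(I[193:243,175:260],None,fx=9,fy=9,interpolation=cv2.INTER_CUBIC)[...,::-1].copy()
def pl(P,c):
    u=(proj("top",tr(pt,P))-[175,193]+.5)*9-.5;cv2.polylines(J,[np.round(u).astype(int)],True,c)
for s in(1,-1): pl([(9,s*37,56),(9,s*67,56),(24,s*67,56),(24,s*37,56)],(0,0,255));pl([(-9,s*37,57),(-9,s*67,57),(-20,s*67,57),(-20,s*37,57)],(0,255,255))
pl([(-9,-75,49),(-9,75,49),(9,75,49),(9,-75,49)],(0,255,0))
cv2.imwrite("pics/t10o.png",J)
C=cloud("top",Z["D"]).reshape(-1,3);c,s_=np.cos(pt[2]),np.sin(pt[2]);d=C[:,:2]-pt[:2];f=np.c_[c*d[:,0]+s_*d[:,1],-s_*d[:,0]+c*d[:,1]]*1000
for y in(-70,-25,0,25,70):
    k=(abs(f[:,1]-y)<5)&(abs(f[:,0])<5);print(y,k.sum(),np.percentile(C[k,2]*1000,[50,80]).round(1))
E
```

```text
-70 19 [58.4 59.6]
-25 18 [58.6 60.6]
0 20 [58.5 60.7]
25 21 [58.3 61.1]
70 15 [59.1 60. ]
```

View pics/t10o.png

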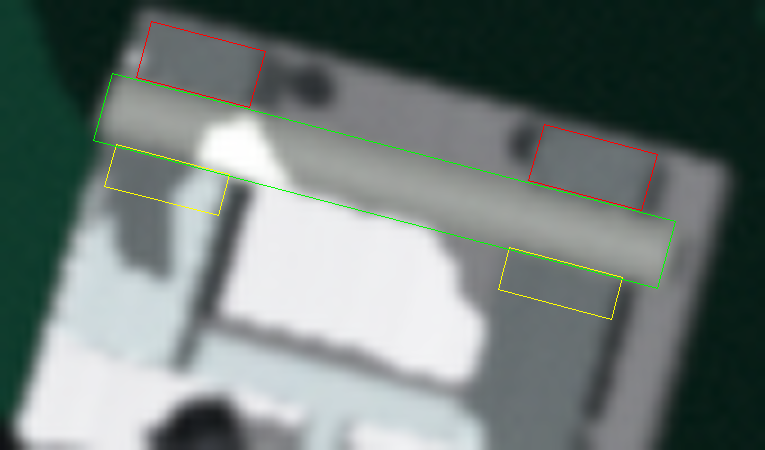

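```bash
python3 -c "
from plant import job
print(job.job_done())"
```

```text
the job is handed in; nothing more can be done
None
```

The long white tube is in the clamp, the thumbscrew is tightened to its first slip, and the job is handed in at about 25 s of the 67 s allowed.

- **Placing:** the tube first lay about 4 mm off centre along its length. I gripped it again and shifted it before touching the thumbscrew. The largest reading while setting it down was about 6 N.
- **Tightening:** I turned the wing clockwise in small steps while reading the wrist torque.
  - Running free, it read about 0.15 N m.
  - It began to climb at about 1.9 rad and levelled off at 0.30 to 0.33 N m from about 2.15 rad.
  - I stopped at 2.32 rad, roughly 0.2 rad after the slip began, then opened the fingers and lifted clear.
- **Last checks, from the top camera:**
  - The tube fits between the fence and both jaw pads with its axis on the clamp line.
  - It is centred to about 1 mm.
  - It lies level, its top reading 58 to 59 mm along its length, as expected for a seated tube.
  - The scene picture shows nothing else moved and the robot touching nothing.
- **Disagreements:** before the tube was set down, the two cameras differed by a few millimetres on its position and by about 0.8° on the clamp's angle. I relied on comparing tube and clamp within the same picture. I did not read the telltale pin, so the slip is known from torque only.

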